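# Load and run the curing turntable

### The job

Load all the lacquered wooden clasp parts on the turntable, the bars in the tray with the oblong marks and the discs in the tray with the round marks, each lying flat on the tray floor and none on top of another. Then push the lamp's pedal right down to its stop for a moment and let it spring up, and after that turn the turntable slowly by its handle through one full turn clockwise (seen from above), until the handle is back at the brass pointer. Leave it there with all parts still flat in their trays, and do not disturb the jar, the hammer or the cup.

Things in the scene. Friction and masses are not known exactly. Their poses are not given: they have to be found in the camera images.
- turntable: fixed grey round base of the hand-turned curing turntable, 364 mm across; origin on the bench at the turning axis. A small brass pointer stands on its rim on its own -y side, 184 mm from the axis.
- wheel (a joint): angle of the aluminium wheel (344 mm across) on that base; 0 at the start, when the crank handle and the dark line on the wheel's rim stand at the brass pointer; grows as the wheel is turned clockwise seen from above; 6.283 after a full turn. It can go from -0.6 to 6.9. It stays where it is left; turning it takes about 4 N at the handle.
- axis (a point): point on the turning axis at the height of the tray floors, 45 mm above the bench; axes turn with the wheel, z up.
- crank_top (a point): middle of the top of the black upright crank handle on the wheel, 122 mm above the bench. The handle is a round grip 24 to 26 mm in diameter and 70 mm tall, 70 mm from the axis, that spins freely on its pin; take it from above. Axes as axis.
- bar_tray (a point): middle of the floor of the tray for bars, fixed on the wheel: a shallow steel tray, inside 100 mm along its x (radial, away from the axis) by 210 mm along its y, with a lip 12 mm high and 4 mm thick, its floor 45 mm above the bench; three black oblong marks on the floor, at y = -68, 0 and +68 mm, each lying along x. It is on the wheel's +x side, 78 mm from the axis.
- disc_tray (a point): middle of the floor of the tray for discs: the same tray on the wheel's other (-x) side, 78 mm from the axis, with three black round marks at y = -68, 0 and +68 mm. Its axes are parallel to those of axis.
- pedal (a joint): angle of the lamp's spring pedal, a grey hinged plate 130 x 64 mm with a black rubber pad, on a flat dark base 150 x 90 mm with its hinge at the end far from the robot; 0 up (sloping up towards the robot by 0.42 rad), 0.32 pressed down on its stop; it springs back up. Pressing it takes about 4 N at first and about 10 N at the stop.
- pedal_pad (a point): middle of the pedal's pad, on its upper face, 95 mm from the hinge; about 70 mm above the bench when up, about 30 mm lower at the stop. x points away from the robot, towards the hinge.
- jar: bystander: closed jar of lacquer, 64 mm across, 75 mm tall, origin under its middle
- mallet: bystander: hammer 240 mm long, lying on the bench
- brush_cup: bystander: white cup, 76 mm across, 90 mm tall, origin under its middle
- bar1: wooden clasp bar, a block 80 x 28 x 24 mm (x, y, z), about 45 g; origin in the middle of its underside; may be absent
- bar1_mid (a point): centre of bar1, 12 mm above its underside
- bar2: wooden clasp bar, a block 80 x 28 x 24 mm (x, y, z), about 45 g; origin in the middle of its underside; may be absent
- bar2_mid (a point): centre of bar2, 12 mm above its underside
- bar3: wooden clasp bar, a block 80 x 28 x 24 mm (x, y, z), about 45 g; origin in the middle of its underside; may be absent
- bar3_mid (a point): centre of bar3, 12 mm above its underside
- disc1: wooden clasp disc, 58 mm across and 24 mm thick (along z), about 50 g; origin in the middle of its underside; may be absent
- disc1_mid (a point): centre of disc1, 12 mm above its underside
- disc2: wooden clasp disc, 58 mm across and 24 mm thick (along z), about 50 g; origin in the middle of its underside; may be absent
- disc2_mid (a point): centre of disc2, 12 mm above its underside
- disc3: wooden clasp disc, 58 mm across and 24 mm thick (along z), about 50 g; origin in the middle of its underside; may be absent
- disc3_mid (a point): centre of disc3, 12 mm above its underside
Things that resemble listed ones, but are neither listed nor needed, are in the scene too. What is shaped like the bar2 but blue is not meant. What is shaped like the bar1 but pink is not meant.

How it is judged:
On the way, in this order (a step that is already met when the one before it is completed fails the run):
1. all parts lie flat in their own trays, the wheel still within 0.3 rad of its start (z of bar1_mid in the frame of bar_tray between 0.005 and 0.02 m and x of bar1_mid in the frame of bar_tray between -0.05 and 0.05 m and y of bar1_mid in the frame of bar_tray between -0.105 and 0.105 m and angle between bar1's own x axis and vertical between 1.42 and 1.72 rad and z of bar2_mid in the frame of bar_tray between 0.005 and 0.02 m and x of bar2_mid in the frame of bar_tray between -0.05 and 0.05 m and y of bar2_mid in the frame of bar_tray between -0.105 and 0.105 m and angle between bar2's own x axis and vertical between 1.42 and 1.72 rad and z of bar3_mid in the frame of bar_tray between 0.005 and 0.02 m and x of bar3_mid in the frame of bar_tray between -0.05 and 0.05 m and y of bar3_mid in the frame of bar_tray between -0.105 and 0.105 m and angle between bar3's own x axis and vertical between 1.42 and 1.72 rad and z of disc1_mid in the frame of disc_tray between 0.005 and 0.02 m and x of disc1_mid in the frame of disc_tray between -0.05 and 0.05 m and y of disc1_mid in the frame of disc_tray between -0.105 and 0.105 m and angle between the z axis of each of disc1, disc2, disc3 and the z axis of disc_tray, either way round below 0.15 rad and z of disc2_mid in the frame of disc_tray between 0.005 and 0.02 m and x of disc2_mid in the frame of disc_tray between -0.05 and 0.05 m and y of disc2_mid in the frame of disc_tray between -0.105 and 0.105 m and z of disc3_mid in the frame of disc_tray between 0.005 and 0.02 m and x of disc3_mid in the frame of disc_tray between -0.05 and 0.05 m and y of disc3_mid in the frame of disc_tray between -0.105 and 0.105 m and value of joint wheel between -0.3 and 0.3 rad), for 0.2 s.
2. the pedal is pressed to its stop (0.28 rad or more), the wheel still within 0.3 rad of its start (value of joint pedal above 0.28 rad and value of joint wheel between -0.3 and 0.3 rad), for 0.2 s.
3. the pedal has sprung up again (under 0.05 rad) before the wheel is turned (value of joint pedal below 0.05 rad and value of joint wheel between -0.3 and 0.3 rad), for 0.1 s.
4. the wheel has been turned a full turn clockwise (6.08 to 6.48 rad) (value of joint wheel between 6.08 and 6.48 rad), for 0.2 s.
At the end, for the whole second after the job is handed in: Every part lies flat (0.15 rad), still, on its own tray's floor (centre inside the lips, under 20 mm above the floor); the wheel stands still at 6.08 to 6.48 rad; the pedal is up (under 0.05 rad); jar, hammer and cup are within 30 mm of their starts (all of step 4 and z of bar1_mid in the frame of bar_tray between 0.005 and 0.02 m and x of bar1_mid in the frame of bar_tray between -0.05 and 0.05 m and y of bar1_mid in the frame of bar_tray between -0.105 and 0.105 m and angle between bar1's own x axis and vertical between 1.42 and 1.72 rad and z of bar2_mid in the frame of bar_tray between 0.005 and 0.02 m and x of bar2_mid in the frame of bar_tray between -0.05 and 0.05 m and y of bar2_mid in the frame of bar_tray between -0.105 and 0.105 m and angle between bar2's own x axis and vertical between 1.42 and 1.72 rad and z of bar3_mid in the frame of bar_tray between 0.005 and 0.02 m and x of bar3_mid in the frame of bar_tray between -0.05 and 0.05 m and y of bar3_mid in the frame of bar_tray between -0.105 and 0.105 m and angle between bar3's own x axis and vertical between 1.42 and 1.72 rad and z of disc1_mid in the frame of disc_tray between 0.005 and 0.02 m and x of disc1_mid in the frame of disc_tray between -0.05 and 0.05 m and y of disc1_mid in the frame of disc_tray between -0.105 and 0.105 m and angle between the z axis of each of disc1, disc2, disc3 and the z axis of disc_tray, either way round below 0.15 rad and z of disc2_mid in the frame of disc_tray between 0.005 and 0.02 m and x of disc2_mid in the frame of disc_tray between -0.05 and 0.05 m and y of disc2_mid in the frame of disc_tray between -0.105 and 0.105 m and z of disc3_mid in the frame of disc_tray between 0.005 and 0.02 m and x of disc3_mid in the frame of disc_tray between -0.05 and 0.05 m and y of disc3_mid in the frame of disc_tray between -0.105 and 0.105 m and linear speed of each of bar1, bar2, bar3, disc1, disc2, disc3 below 0.02 m/s and velocity of joint wheel between -0.05 and 0.05 rad/s and value of joint pedal below 0.05 rad and distance of each of jar, mallet, brush_cup from where it was at the start of the episode below 0.03 m); the robot touches nothing.
It fails at once if the jar, hammer or cup is moved more than 50 mm (distance of any of jar, mallet, brush_cup from where it was at the start of the episode above 0.05 m).
It fails at once if the jar or the cup is tipped over (angle between any of jar, brush_cup's own z axis and vertical above 0.6 rad).
It fails at once if the loaded wheel is spun fast (over 4 rad/s) (velocity of joint wheel above 4 rad/s or velocity of joint wheel below -4 rad/s).
Of bar1, bar2, bar3, disc1, disc2, disc3 only 4 to 6 are there at a start; the rules pass over those that are not, and their reading is None.
At some moment in a run one of bar1, bar2, bar3, disc1, disc2, disc3 may be knocked a few centimetres aside while the robot is not near it.
Once in a run the grip may slacken for a moment while it holds something.
It also fails if it takes over 208 s, if anything falls off the work surface, if the arm or the gripper's body presses on something with over 40 N, if the wrist force passes 120 N, or if a joint passes its speed limit or range.

### The arm

A 7-joint arm with a two-finger parallel gripper is mounted at the origin on the work surface. World frame = base frame: x ahead of the robot, y to its left, z up, the work surface at z = 0. Lengths are in m, angles in rad, forces in N, time in s.
With the tool pointing down it reaches from about 0.4 to 0.875 m from the base axis. Payload 19.3 kg.
Tool frame: the origin (TCP) lies at the very end of the fingers, on their centre line; the grasp point (between the pads) lies 19 mm behind it; z points along the fingers, y is the line along which they close (so a half turn about z gives the same grasp; the last joint's range is limited). The gripper opens to 85 mm and grips with 20 to 120 N. Pads are 22 mm wide; open, the fingers measure 114 mm over their backs; the gripper's body (76 mm by 85 mm) begins 54 mm behind the grasp point. The pads swing forward as they close: fully open they stand 13 mm farther back than shut.
Start: joints at [1.103, 0.521, -0.036, 1.599, 0.021, 1.021, -0.113], TCP at [0.242, -0.576, 0.231] pointing down, gripper open.
Joint ranges: [-2.91, 2.91], [-0.3, 2.13], [-1.5, 1.42], [0.17, 2.43], [-1.26, 4.41], [0.16, 1.93], [-2.52, 2.52]. Speed limits (rad/s): [1.89, 1.89, 2.39, 2.39, 3.01, 3.01, 3.01].

### API

Orientations are given as [roll, pitch, yaw] about the fixed x, y, z axes, in that order (R = Rz(yaw) Ry(pitch) Rx(roll)).
In Python, from workcell import monitor, optics, workorder gives the robot as it stands.
- The arm moves only by the tool apply_moves, never from a script. Its arguments are lists of equal length, an entry for each row: "linear": the shift along the tool's x, y, z each as a share of 0.1 m, from -1 to 1, a list of three; "delta_rot": the turn, a rotation vector about the tool's x, y, z each as a share of 120 degrees, from -1 to 1, a list of three. A call has exactly 5 rows; each row is the pose to reach, as a shift and turn from the pose commanded when the call began, along the tool's axes at that moment; what a row does not reach only later rows make up. A row lasts 1/12 s, in which the tool goes at most 41.7 mm and 7.16 degrees, less where a joint would pass 70% of its speed; a pose out of reach is approached as far as the arm can. A call with a number of a shift or a turn outside -1 to 1 is refused whole. A call with a gripper value outside its range is refused whole. "gripper" is the opening, from -1 (shut) to 1 (fully open), set as the call begins (left out, the last holds). The fingers move at their own pace and stop on an object; "force" is the grip in N (left out, the last holds). Time passes only in rows, so rows that repeat a pose let the fingers close, or fill a call up. It gives the time, the measured TCP pose, the force, the opening and the grip force at its end, in the units of the state.
- monitor.observe(): the state, without advancing time (a new reading comes with each control period).
- optics.grab_frame(name): name is "scene" or "top" or "wrist"; returns (picture, depth): 420x560x3 uint8, red, green, blue; 420x560 float32, m along the optical axis (not along the pixel's ray), 0 where there is no reading.
- optics.camera_info(name): a dict with "fx", "fy", "cx", "cy" (pixels), "rvec" (rotation vector, rad) and "tvec" (3), from world to camera coordinates, as OpenCV has them; the wrist camera has in their place "T_tool_cam" (4x4, takes a point from camera to tool coordinates, whose origin is the TCP and whose axes are the flange's). Camera axes: x right, y down, z forward; pixel columns grow to the right and rows downward; lengths in m; the calibration is good to about 2 mm. A picture is of the moment at which its call begins: read the wrist's pose just before it. camera_info takes no time and is no camera call.
- workorder.job_done(): hands the job in; it is judged then, once.
The state is a dict: "clock": time; "qpos": joint angles; "qd": joint speeds; "joint_efforts": joint torques, N m; "position": TCP position; "tool_rot": TCP orientation; "force": force on the tool from outside, world axes, zero at the start; "moment": the same for the moment, N m; "grip_width": finger opening in m; "finger_force": force on a finger pad.
Only numpy, scipy, OpenCV 4.12 (cv2) and the standard library are available. Lean on these libraries where they do the work, as an engineer would, in place of code of your own. Each camera call takes 0.05 s, during which the arm holds its last target. There are 200 camera calls.

## Working session

There is one attempt and no reset: what is moved stays moved. The work goes in short steps, Python scripts to look and compute and a tool call to move; the robot and the scene stay as the last step left them, time stands still between calls to the robot, and variables do not carry over. Pictures are saved under pics/ and viewed, at most 14 in all, crops included, and the job is handed in when it is done.

Besides the shell and the picture viewer there is one more tool, called after "Emit:" as name(argument=value, ...), one argument or row to a line, values as JSON. apply_moves: Moves the arm, as the interface text tells. Its arguments: {"type":"object","properties":{"linear":{"type":"array"},"delta_rot":{"type":"array"},"gripper":{"type":"number"},"force":{"type":"number"}},"required":["linear","delta_rot"]}

```bash
ls; mkdir -p pics; cat > h.py <<'E'
import numpy as np, cv2
from scipy.spatial.transform import Rotation as R
from workcell import monitor, optics, workorder
def save(n,img): cv2.imwrite('pics/'+n+'.png',img[:,:,::-1])
def world(name,st,depth,info):
    v,u=np.mgrid[0:420,0:560]
    P=np.stack([(u-info['cx'])/info['fx']*depth,(v-info['cy'])/info['fy']*depth,depth],-1)
    if 'rvec' in info:
        r=R.from_rotvec(np.ravel(info['rvec'])).as_matrix(); return (P-np.ravel(info['tvec']))@r
    T=np.array(info['T_tool_cam']); P=P@T[:3,:3].T+T[:3,3]
    return P@R.from_euler('xyz',st['tool_rot']).as_matrix().T+np.array(st['position'])
def grab(name):
    st=monitor.observe(); im,d=optics.grab_frame(name)
    return im,d,world(name,st,d,optics.camera_info(name)),st
E
python3 - <<'E'
from h import *
st=monitor.observe(); print(st)
a=grab('top'); b=grab('scene')
np.savez('f0.npz',ti=a[0],tP=a[2],si=b[0],sP=b[2])
save('top0',a[0]); save('scene0',b[0])
for n in('top','scene','wrist'): print(n,optics.camera_info(n))
E
```

```text
pics
{'clock': 0.0, 'qpos': array([ 1.10281218,  0.52204226, -0.03632845,  1.59997825,  0.02118223,
        1.0211011 , -0.11281379]), 'qd': array([ 4.82591190e-04, -1.08116808e-03, -1.33282300e-03, -5.26601024e-05,
        5.53020097e-04, -1.30654634e-04, -6.04644319e-04]), 'joint_efforts': array([-2.48207121e-03, -9.27097750e+01,  1.97787277e+00, -3.69934344e+01,
        1.75708754e-02,  8.31687619e-03,  4.72413660e-05]), 'position': array([ 0.24195503, -0.57591047,  0.23071877]), 'tool_rot': array([-3.14044982e+00,  6.55487849e-05,  3.97751497e-01]), 'force': array([-1.29688396,  0.287608  ,  1.39965066]), 'moment': array([ 0.00358418, -0.01122787,  0.02661974]), 'finger_force': 0.0, 'grip_width': 0.0853657217450235}
top {'fx': 410.79905284166904, 'fy': 410.79905284166904, 'cx': 277.4790915330405, 'cy': 204.8992504276114, 'rvec': array([ 2.17664656, -2.15680043,  0.15529511]), 'tvec': array([-0.02403181,  0.54226292,  1.1147081 ])}
scene {'fx': 427.51540479760655, 'fy': 427.51540479760655, 'cx': 273.46652726681447, 'cy': 205.25739936851292, 'rvec': array([ 2.22109328,  0.89192416, -0.37929101]), 'tvec': array([-0.39571846, -0.18958581,  1.74593913])}
wrist {'fx': 306.78483215170087, 'fy': 306.78483215170087, 'cx': 274.8893105493522, 'cy': 206.99320012024933, 'T_tool_cam': array([[-7.76448860e-04, -9.54124469e-01, -2.99409243e-01,
         7.65581581e-02],
       [ 9.99999687e-01, -6.95600475e-04, -3.76605550e-04,
         1.36381149e-03],
       [ 1.51059359e-04, -2.99409442e-01,  9.54124710e-01,
        -1.43662033e-01],
       [ 0.00000000e+00,  0.00000000e+00,  0.00000000e+00,
         1.00000000e+00]])}
```

View pics/top0.png

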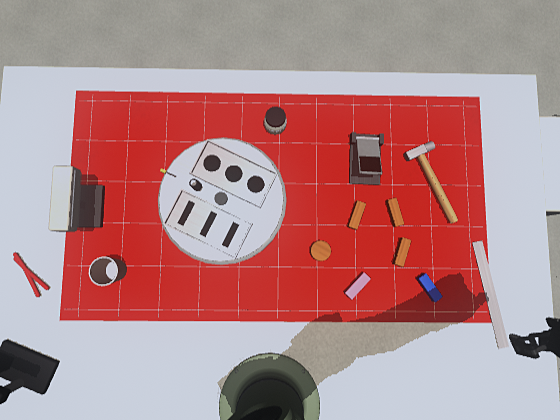

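View pics/scene0.png

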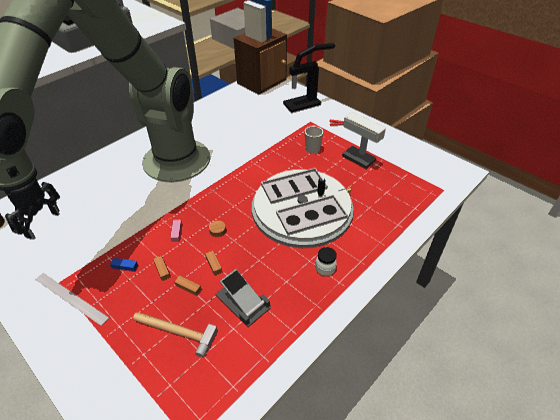

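The top view shows orange bars at (357,214), (395,212) and (402,251), and an orange disc at (320,250). The possible mix-ups are the pink block (357,286) and the blue block (429,287). The wheel is at (222,200) with its pointer on the left at (165,171). The pedal is at (366,158), the hammer at (435,180), the jar at (275,120) and the cup at (106,270).

```bash
cat >> h.py <<'E'
def parts(im,P,zmin=0.012,zmax=0.2,amin=60):
    hsv=cv2.cvtColor(im,cv2.COLOR_RGB2HSV); h,s,v=cv2.split(hsv)
    m=((h>=8)&(h<=20)&(s>120)&(v>90)&(P[...,2]>zmin)&(P[...,2]<zmax)).astype(np.uint8)
    n,l,stt,c=cv2.connectedComponentsWithStats(m); out=[]
    for i in range(1,n):
        if stt[i,4]<amin: continue
        q=P[l==i]; zt=np.percentile(q[:,2],80); q=q[q[:,2]>zt-0.005]
        r=cv2.minAreaRect((q[:,:2]*1000).astype(np.float32)); (w,hh),a=r[1],r[2]
        if hh>w: a+=90; w,hh=hh,w
        out.append((c[i].round(0),np.array(r[0]).round(1),round(zt*1000,1),round(w,1),round(hh,1),round(a%180,1)))
    return out
E
python3 - <<'E'
from h import *
f=np.load('f0.npz')
for k in 'ts':
    print(k)
    for o in parts(f[k+'i'],f[k+'P']): print(o)
im,P=f['ti'],f['tP']
# wheel: white pts z 0.03..0.05
hsv=cv2.cvtColor(im,cv2.COLOR_RGB2HSV)
box=np.zeros((420,560),bool); box[130:270,150:295]=1
m=box&(P[...,2]>0.03)&(P[...,2]<0.065)
q=P[m][:,:2]*1000; print('wheel',cv2.minEnclosingCircle(q.astype(np.float32)), np.percentile(P[m][:,2],[5,50,95]))
dm=(box&(hsv[...,2]<60)&(P[...,2]>0.03)).astype(np.uint8)
n,l,s,c=cv2.connectedComponentsWithStats(dm)
for i in range(1,n):
    if s[i,4]>20: print('dark',c[i].round(),s[i,4],np.median(P[l==i],0).round(4),P[l==i][:,2].max().round(3))
for u,v in[(162,170),(366,158),(366,165),(370,182),(366,138),(365,150),(370,172),(275,118),(105,270),(421,151),(452,218),(430,146)]: print(u,v,P[v,u].round(3))
big=cv2.resize(im[130:310,150:450],None,fx=2.6,fy=2.6,interpolation=cv2.INTER_CUBIC); save('crop1',big)
E
```

```text
t
(array([436., 190.]), array([ 595.5, -470.8]), np.float64(25.2), 211.9, 10.6, 24.8)
(array([435., 177.]), array([ 620.5, -473.5]), np.float64(26.9), 168.5, 9.7, 26.3)
(array([395., 211.]), array([ 528.8, -353.3]), np.float64(26.8), 78.2, 26.6, 15.2)
(array([357., 214.]), array([ 519.4, -243.4]), np.float64(27.2), 78.9, 26.4, 159.9)
(array([402., 252.]), array([ 416.3, -369.9]), np.float64(26.9), 78.6, 26.9, 161.7)
(array([320., 250.]), array([ 417.6, -140.8]), np.float64(26.6), 54.7, 53.5, 45.9)
s
(array([217., 227.]), array([ 419.8, -141.2]), np.float64(24.4), 54.2, 52.0, 50.3)
(array([213., 261.]), array([ 520.4, -245. ]), np.float64(24.0), 82.1, 26.7, 160.2)
(array([161., 266.]), array([ 416.6, -370.7]), np.float64(23.8), 81.6, 27.5, 161.9)
(array([187., 284.]), array([ 528.5, -354.5]), np.float64(23.9), 79.7, 28.9, 16.4)
wheel ((589.91455078125, 107.69481658935547), 213.72787475585938) [0.04011736 0.04475302 0.05592639]
dark [212. 163.] 77 [0.6536 0.1646 0.0463] 1.173
dark [233. 173.] 90 [0.6294 0.1071 0.0462] 0.053
dark [255. 184.] 84 [0.6002 0.0455 0.0462] 1.173
dark [197. 186.] 56 [0.5805 0.1937 0.1018] 1.173
dark [186. 213.] 83 [0.5183 0.2328 0.0464] 0.051
dark [208. 223.] 90 [0.489  0.1715 0.0461] 0.053
dark [230. 234.] 90 [0.4593 0.1099 0.0465] 0.052
162 170 [0.638 0.306 0.034]
366 158 [ 0.671 -0.262  0.068]
366 165 [ 0.65  -0.26   0.076]
370 182 [ 0.615 -0.287  0.009]
366 138 [ 0.737 -0.27   0.038]
365 150 [ 0.698 -0.264  0.051]
370 172 [ 0.629 -0.268  0.084]
275 118 [ 0.777 -0.009  0.083]
105 270 [0.358 0.458 0.009]
421 151 [ 0.705 -0.433  0.023]
452 218 [ 0.512 -0.515  0.022]
430 146 [ 0.719 -0.458  0.028]
```

View pics/crop1.png

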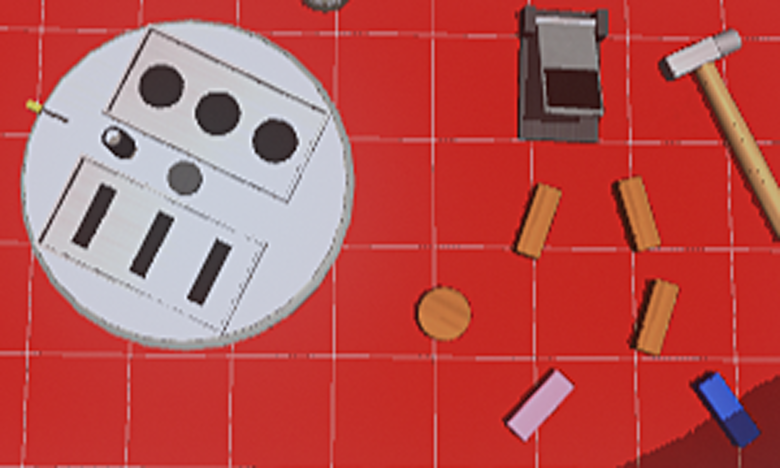

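There are 3 bars and 1 disc. The close crop confirms they are orange and that the pink and blue blocks are decoys. The two views agree within 3 mm, and the trays, pointer and axis fit together: axis about (0.559, 0.139), tray x at 155°.

```bash
cat >> h.py <<'E'
AX=np.array([.559,.139]); WX=np.array([-.907,.421]); WY=np.array([-.421,-.907]); 
def plan(wps,start=None):
    """wps: (x,y,z,yawdeg); prints end-of-call shift (tool axes, /0.1m) and rz (/120deg)"""
    st=monitor.observe()
    p,y=(np.array(st['position']),np.degrees(st['tool_rot'][2])) if start is None else (np.array(start[:3],float),start[3])
    for w in wps:
        t=np.array(w[:3],float); dy=(w[3]-y+180)%360-180
        n=1
        while True:
            yy=y; pp=p.copy(); outs=[]
            for i in range(n):
                c,s=np.cos(np.radians(yy)),np.sin(np.radians(yy)); d=(t-p)/n
                l=np.array([c*d[0]+s*d[1], s*d[0]-c*d[1], -d[2]])/.1
                outs.append((l.round(3).tolist(),round(-dy/n/120,3))); yy+=dy/n
            if all(max(map(abs,o[0]))<=1 and abs(o[1])<=.295 and np.linalg.norm(o[0])<=1.6 for o in outs): break
            n+=1
        print('->',w); [print('   ',*o) for o in outs]
        p=t; y=y+dy
E
python3 - <<'E'
from h import *
plan([(.45,-.42,.12,15.8),(.5287,-.3539,.06,15.8),(.5287,-.3539,.004,15.8)])
# cross-check wheel marks in scene view
f=np.load('f0.npz'); im,P=f['si'],f['sP']; hsv=cv2.cvtColor(im,cv2.COLOR_RGB2HSV)
box=np.zeros((420,560),np.uint8); box[165:250,248:358]=1
n,l,s,c=cv2.connectedComponentsWithStats(((hsv[...,2]<70)&(box>0)&(P[...,2]>.03)).astype(np.uint8))
for i in range(1,n):
    if s[i,4]>20: print(c[i].round(),s[i,4],np.median(P[l==i],0).round(4),P[l==i][:,2].max())
m=(np.abs(P[...,1]+.265)<.06)&(np.abs(P[...,0]-.67)<.1)&(P[...,2]>.015)
q=P[m]; print('pedal',[ (a,q[(np.abs(q[:,0]-a)<.006)][:,2].max().round(3) if (np.abs(q[:,0]-a)<.006).any() else None, q[(np.abs(q[:,0]-a)<.006)][:,1].mean().round(3)) for a in np.arange(.6,.76,.012).round(3)])
E
```

```text
-> (0.45, -0.42, 0.12, 15.8)
    [0.841, -0.211, 0.369] 0.019
    [0.831, -0.245, 0.369] 0.019
    [0.821, -0.278, 0.369] 0.019
-> (0.5287, -0.3539, 0.06, 15.8)
    [0.937, -0.422, 0.6] -0.0
-> (0.5287, -0.3539, 0.004, 15.8)
    [0.0, 0.0, 0.56] -0.0
[302. 172.] 22 [0.466  0.2383 0.051 ] 0.05701122806681296
[319. 187.] 131 [0.5911 0.1925 0.0814] 0.12249340891481811
[311. 181.] 54 [0.5163 0.2335 0.0436] 0.04998154315837032
[294. 186.] 55 [0.4868 0.172  0.0437] 0.04820623828281499
[276. 190.] 56 [0.4587 0.1092 0.0439] 1.1025016624054427
[284. 198.] 40 [0.5096 0.0966 0.0495] 0.05375411218927511
[329. 209.] 94 [0.656 0.166 0.044] 0.05013027026734338
[311. 214.] 102 [0.6276 0.1048 0.0444] 1.1025016624054427
[293. 220.] 103 [0.5983 0.0433 0.044 ] 1.1025016624054427
[316. 225.] 82 [0.6722 0.0745 0.0503] 0.0582959675777842
[326. 248.] 26 [0.7708 0.0068 0.0739] 0.07714052434749494
pedal [(np.float64(0.6), None, np.float64(nan)), (np.float64(0.612), None, np.float64(nan)), (np.float64(0.624), np.float64(0.082), np.float64(-0.275)), (np.float64(0.636), np.float64(0.082), np.float64(-0.275)), (np.float64(0.648), np.float64(0.08), np.float64(-0.273)), (np.float64(0.66), np.float64(0.074), np.float64(-0.276)), (np.float64(0.672), np.float64(0.071), np.float64(-0.275)), (np.float64(0.684), np.float64(0.065), np.float64(-0.274)), (np.float64(0.696), np.float64(0.057), np.float64(-0.276)), (np.float64(0.708), np.float64(0.051), np.float64(-0.275)), (np.float64(0.72), np.float64(0.047), np.float64(-0.278)), (np.float64(0.732), np.float64(0.039), np.float64(-0.279)), (np.float64(0.744), np.float64(0.037), np.float64(-0.276)), (np.float64(0.756), np.float64(0.038), np.float64(-0.269))]<stdin>:10: RuntimeWarning: Mean of empty slice.
  ret = ret.dtype.type(ret / rcount)
```

Emit:
apply_moves(
  linear=[
    [0.2,-0.05,0.07],
    [0.4,-0.1,0.15],
    [0.6,-0.15,0.22],
    [0.8,-0.2,0.3],
    [0.841,-0.211,0.369],
  ],
  delta_rot=[
    [0,0,0.019],
    [0,0,0.019],
    [0,0,0.019],
    [0,0,0.019],
    [0,0,0.019],
  ],
  gripper=0.4,
  force=60,
)

```text
clock: 0.52
position: [0.3145, -0.5217, 0.1936]
tool_rot: [-3.14, -0.001, 0.362]
force: [0.3, 0.4, -0.3]
grip_width: 0.0601
finger_force: 0.0
```

Emit:
apply_moves(
  linear=[
    [0.2,-0.06,0.07],
    [0.4,-0.12,0.15],
    [0.6,-0.18,0.22],
    [0.8,-0.24,0.3],
    [0.831,-0.245,0.369],
  ],
  delta_rot=[
    [0,0,0.019],
    [0,0,0.019],
    [0,0,0.019],
    [0,0,0.019],
    [0,0,0.019],
  ],
)

```text
clock: 0.93
position: [0.3837, -0.4694, 0.1567]
tool_rot: [-3.14, -0.001, 0.322]
force: [1.2, 1.0, 0.1]
grip_width: 0.0596
finger_force: 0.0
```

Emit:
apply_moves(
  linear=[
    [0.2,-0.06,0.07],
    [0.4,-0.12,0.15],
    [0.6,-0.18,0.22],
    [0.8,-0.24,0.3],
    [0.821,-0.278,0.369],
  ],
  delta_rot=[
    [0,0,0.019],
    [0,0,0.019],
    [0,0,0.019],
    [0,0,0.019],
    [0,0,0.019],
  ],
)

```text
clock: 1.35
position: [0.4529, -0.4178, 0.1197]
tool_rot: [-3.141, -0.001, 0.282]
force: [0.9, 0.1, 0.1]
grip_width: 0.0599
finger_force: 0.0
```

Emit:
apply_moves(
  linear=[
    [0.25,-0.1,0.1],
    [0.5,-0.2,0.2],
    [0.75,-0.32,0.3],
    [0.937,-0.422,0.4],
    [0.937,-0.422,0.5],
  ],
  delta_rot=[
    [0,0,0],
    [0,0,0],
    [0,0,0],
    [0,0,0],
    [0,0,0],
  ],
)

```text
clock: 1.77
position: [0.5316, -0.3499, 0.0697]
tool_rot: [-3.14, -0.002, 0.283]
force: [0.2, 0.1, -0.1]
grip_width: 0.0595
finger_force: 0.0
```

```bash
python3 - <<'E'
from h import *
im,d,P,st=grab('wrist'); print(st['clock'],st['position'],st['tool_rot'],st['grip_width'],st['force'])
for o in parts(im,P,amin=300): print(o)
save('w1',im)
plan([(.5287,-.3539,.003,15.8)])
E
```

```text
1.7667 [ 0.53155832 -0.34991936  0.06966571] [-3.14017989e+00 -1.77939445e-03  2.83134161e-01] 0.05951735894210449 [ 0.18849642  0.08869799 -0.13570055]
(array([113., 202.]), array([ 519.1, -243.9]), np.float64(25.3), 79.7, 26.9, 160.1)
(array([277., 232.]), array([ 528.5, -353.2]), np.float64(25.2), 79.7, 27.3, 15.5)
(array([272., 345.]), array([ 485.3, -368.4]), np.float64(24.9), 118.7, 39.2, 8.3)
-> (0.5287, -0.3539, 0.003, 15.8)
    [-0.008, 0.023, 0.648] 0.003
```

Emit:
apply_moves(
  linear=[
    [-0.008,0.023,0.2],
    [-0.008,0.023,0.4],
    [-0.008,0.023,0.58],
    [-0.008,0.023,0.63],
    [-0.008,0.023,0.63],
  ],
  delta_rot=[
    [0,0,0.003],
    [0,0,0.003],
    [0,0,0.003],
    [0,0,0.003],
    [0,0,0.003],
  ],
)

```text
clock: 2.23
position: [0.5267, -0.3568, 0.0065]
tool_rot: [-3.14, 0.002, 0.271]
force: [0.6, 0.5, 0.7]
grip_width: 0.0598
finger_force: 0.0
```

Emit:
apply_moves(
  linear=[
    [0,0,0],
    [0,0,0],
    [0,0,0],
    [0,0,0],
    [0,0,0],
  ],
  delta_rot=[
    [0,0,0],
    [0,0,0],
    [0,0,0],
    [0,0,0],
    [0,0,0],
  ],
  gripper=-0.8,
)

```text
clock: 2.65
position: [0.5288, -0.3568, 0.0091]
tool_rot: [3.14, -0.001, 0.272]
force: [-1.1, 0.7, 8.3]
grip_width: 0.0266
finger_force: 59.9
```

Emit:
apply_moves(
  linear=[
    [0,0,0],
    [0,0,0],
    [0,0,0],
    [0,0,0],
    [0,0,0],
  ],
  delta_rot=[
    [0,0,0],
    [0,0,0],
    [0,0,0],
    [0,0,0],
    [0,0,0],
  ],
)

```text
clock: 3.07
position: [0.5288, -0.3568, 0.0091]
tool_rot: [3.14, -0.001, 0.272]
force: [-1.3, -0.3, 8.0]
grip_width: 0.0265
finger_force: 59.9
```

Emit:
apply_moves(
  linear=[
    [0,0,-0.15],
    [0,0,-0.35],
    [0,0,-0.6],
    [0,0,-0.85],
    [0,0,-1],
  ],
  delta_rot=[
    [0,0,0],
    [0,0,0],
    [0,0,0],
    [0,0,0],
    [0,0,0],
  ],
)

```text
clock: 3.48
position: [0.5292, -0.3567, 0.1119]
tool_rot: [3.139, -0.003, 0.272]
force: [-0.1, -0.1, 0.7]
grip_width: 0.0265
finger_force: 59.1
```

```bash
python3 - <<'E'
from h import *
im,d=optics.grab_frame('wrist'); st=monitor.observe(); print(st['clock'],st['position'],st['grip_width'],st['finger_force'])
P=world('wrist',st,d,optics.camera_info('wrist'))
for o in parts(im,P,amin=300): print(o)
AXc=np.array([.558,.1388]); 
for y in(-.068,0,.068): print('bar slot',y,AXc+.08*WX+y*WY)
s=AXc+.08*WX+.068*WY
plan([(*s,.13,155.1),(*s,.055,155.1)])
E
```

```text
3.5333 [ 0.53008374 -0.35734461  0.11402472] 0.026392852848475406 59.12648141384125
(array([130., 184.]), array([ 520.2, -244.2]), np.float64(27.3), 80.1, 27.3, 160.1)
(array([273., 272.]), array([ 530.9, -357.7]), np.float64(130.2), 79.9, 28.8, 15.2)
(array([ 10., 271.]), array([ 419.8, -159.1]), np.float64(26.8), 52.4, 20.7, 1.8)
bar slot -0.068 [0.514068 0.234156]
bar slot 0 [0.48544 0.17248]
bar slot 0.068 [0.456812 0.110804]
-> (np.float64(0.45681200000000005), np.float64(0.11080400000000001), 0.13, 155.1)
    [0.11, -0.941, -0.032] -0.233
    [0.538, -0.78, -0.032] -0.233
    [0.841, -0.438, -0.032] -0.233
    [0.948, 0.007, -0.032] -0.233
    [0.834, 0.449, -0.032] -0.233
-> (np.float64(0.45681200000000005), np.float64(0.11080400000000001), 0.055, 155.1)
    [0.0, 0.0, 0.75] 0.0
```

Emit:
apply_moves(
  linear=[
    [0.02,-0.19,0],
    [0.04,-0.38,0],
    [0.07,-0.56,-0.02],
    [0.09,-0.75,-0.03],
    [0.11,-0.941,-0.03],
  ],
  delta_rot=[
    [0,0,-0.047],
    [0,0,-0.093],
    [0,0,-0.14],
    [0,0,-0.186],
    [0,0,-0.233],
  ],
)

```text
clock: 3.95
position: [0.5137, -0.2619, 0.1122]
tool_rot: [3.14, -0.0, 0.765]
force: [0.7, -0.7, -0.6]
grip_width: 0.0265
finger_force: 59.1
```

Emit:
apply_moves(
  linear=[
    [0.11,-0.16,0],
    [0.22,-0.31,0],
    [0.32,-0.47,-0.02],
    [0.43,-0.62,-0.03],
    [0.538,-0.78,-0.03],
  ],
  delta_rot=[
    [0,0,-0.047],
    [0,0,-0.093],
    [0,0,-0.14],
    [0,0,-0.186],
    [0,0,-0.233],
  ],
)

```text
clock: 4.37
position: [0.4991, -0.1685, 0.1151]
tool_rot: [3.14, 0.001, 1.253]
force: [0.1, 0.1, -0.7]
grip_width: 0.0267
finger_force: 59.1
```

Emit:
apply_moves(
  linear=[
    [0.17,-0.09,0],
    [0.34,-0.18,0],
    [0.5,-0.26,-0.02],
    [0.67,-0.35,-0.03],
    [0.841,-0.438,-0.03],
  ],
  delta_rot=[
    [0,0,-0.047],
    [0,0,-0.093],
    [0,0,-0.14],
    [0,0,-0.186],
    [0,0,-0.233],
  ],
)

```text
clock: 4.78
position: [0.4841, -0.0749, 0.118]
tool_rot: [3.14, 0.002, 1.741]
force: [1.0, 0.1, -0.2]
grip_width: 0.0267
finger_force: 59.1
```

Emit:
apply_moves(
  linear=[
    [0.19,0,0],
    [0.38,0,0],
    [0.57,0,-0.02],
    [0.76,0.01,-0.03],
    [0.948,0.007,-0.03],
  ],
  delta_rot=[
    [0,0,-0.047],
    [0,0,-0.093],
    [0,0,-0.14],
    [0,0,-0.186],
    [0,0,-0.233],
  ],
)

```text
clock: 5.2
position: [0.4695, 0.0189, 0.1209]
tool_rot: [3.141, 0.002, 2.229]
force: [-0.2, 0.9, -0.8]
grip_width: 0.0265
finger_force: 59.1
```

Emit:
apply_moves(
  linear=[
    [0.17,0.09,0],
    [0.34,0.18,0],
    [0.5,0.27,-0.02],
    [0.75,0.4,-0.03],
    [0.834,0.449,-0.03],
  ],
  delta_rot=[
    [0,0,-0.047],
    [0,0,-0.093],
    [0,0,-0.14],
    [0,0,-0.2],
    [0,0,-0.233],
  ],
)

```text
clock: 5.62
position: [0.454, 0.1148, 0.1241]
tool_rot: [3.14, 0.002, 2.721]
force: [-0.3, 0.6, -0.5]
grip_width: 0.0264
finger_force: 59.1
```

```bash
python3 - <<'E'
from h import *
im,d=optics.grab_frame('wrist'); st=monitor.observe(); print(st['clock'],st['position'],st['tool_rot'],st['grip_width'],st['finger_force'],st['qpos'].round(2))
P=world('wrist',st,d,optics.camera_info('wrist'))
for o in parts(im,P,amin=300): print(o)
save('w2',im)
plan([(.4568,.1108,.058,155.1)])
E
```

```text
5.6667 [0.45402688 0.11529202 0.12400234] [3.14000926e+00 1.87816405e-03 2.72542764e+00] 0.026630894990804208 59.14066135883331 [ 0.17  0.52 -0.7   2.07  0.51  0.72  0.29]
(array([275., 270.]), array([453.1, 114.4]), np.float64(140.4), 78.9, 26.8, 156.1)
(array([ 14., 281.]), array([ 426.1, -128.3]), np.float64(25.0), 56.6, 30.2, 140.9)
-> (0.4568, 0.1108, 0.058, 155.1)
    [-0.044, -0.03, 0.66] 0.009
```

View pics/w2.png

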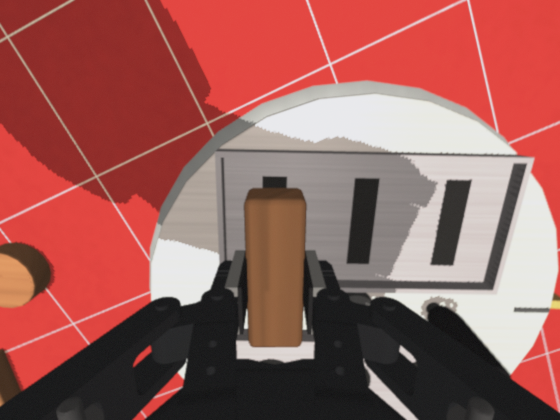

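The wrist view shows the bar held at (275,270), over the left oblong mark and lined up with it. Now I lower it and release.

Emit:
apply_moves(
  linear=[
    [-0.02,-0.01,0.15],
    [-0.044,-0.03,0.3],
    [-0.044,-0.03,0.45],
    [-0.044,-0.03,0.58],
    [-0.044,-0.03,0.66],
  ],
  delta_rot=[
    [0,0,0.005],
    [0,0,0.009],
    [0,0,0.009],
    [0,0,0.009],
    [0,0,0.009],
  ],
)

```text
clock: 6.08
position: [0.457, 0.1063, 0.0563]
tool_rot: [-3.141, 0.001, 2.691]
force: [0.6, -0.6, -1.7]
grip_width: 0.0264
finger_force: 59.1
```

Emit:
apply_moves(
  linear=[
    [0,0,0],
    [0,0,0],
    [0,0,0],
    [0,0,0],
    [0,0,0],
  ],
  delta_rot=[
    [0,0,0],
    [0,0,0],
    [0,0,0],
    [0,0,0],
    [0,0,0],
  ],
)

```text
clock: 6.5
position: [0.4572, 0.1072, 0.0572]
tool_rot: [3.141, 0.001, 2.693]
force: [0.1, -0.6, 0.4]
grip_width: 0.0262
finger_force: 59.1
```

Emit:
apply_moves(
  linear=[
    [0,0,0],
    [0,0,0],
    [0,0,0],
    [0,0,0],
    [0,0,0],
  ],
  delta_rot=[
    [0,0,0],
    [0,0,0],
    [0,0,0],
    [0,0,0],
    [0,0,0],
  ],
  gripper=0.15,
)

```text
clock: 6.92
position: [0.4568, 0.1073, 0.0566]
tool_rot: [-3.142, -0.0, 2.693]
force: [-0.3, 0.3, -0.6]
grip_width: 0.0492
finger_force: 0.0
```

Emit:
apply_moves(
  linear=[
    [0,0,-0.2],
    [0,0,-0.4],
    [0,0,-0.6],
    [0,0,-0.8],
    [0,0,-1],
  ],
  delta_rot=[
    [0,0,0],
    [0,0,0],
    [0,0,0],
    [0,0,0],
    [0,0,0],
  ],
)

```text
clock: 7.33
position: [0.4566, 0.1073, 0.1575]
tool_rot: [-3.141, -0.0, 2.693]
force: [-1.0, -0.8, -0.1]
grip_width: 0.0491
finger_force: 0.0
```

```bash
python3 - <<'E'
from h import *
im,d=optics.grab_frame('wrist'); st=monitor.observe(); print(st['clock'],st['position'],st['tool_rot'],st['grip_width'],st['finger_force'])
P=world('wrist',st,d,optics.camera_info('wrist'))
for o in parts(im,P,amin=300): print(o)
im,d,P,_=grab('top')
print('top'); [print(o) for o in parts(im,P)]
plan([(.5199,-.2442,.10,160.1),(.5199,-.2442,.011,160.1)])
E
```

```text
7.3833 [0.45793549 0.10791534 0.16062184] [3.13957320e+00 2.75127233e-03 2.69347434e+00] 0.04894321968312216 0.0
(array([275., 208.]), array([458.4, 106.9]), np.float64(73.6), 78.6, 26.2, 154.2)
(array([ 37., 263.]), array([ 418.8, -138.7]), np.float64(28.0), 57.0, 55.8, 100.8)
(array([ 17., 360.]), array([ 509. , -238.5]), np.float64(28.2), 58.8, 29.2, 160.8)
top
(array([436., 190.]), array([ 596.7, -470. ]), np.float64(24.7), 208.7, 11.9, 24.7)
(array([436., 178.]), array([ 620. , -474.2]), np.float64(26.8), 129.4, 8.7, 26.4)
(array([357., 214.]), array([ 519.4, -243.3]), np.float64(26.6), 77.8, 26.5, 160.0)
(array([402., 252.]), array([ 416.4, -369.6]), np.float64(27.0), 78.6, 26.7, 162.6)
(array([320., 250.]), array([ 417.7, -139.8]), np.float64(26.8), 54.7, 54.2, 111.6)
-> (0.5199, -0.2442, 0.1, 160.1)
    [-0.521, -0.725, 0.147] -0.012
    [-0.502, -0.738, 0.147] -0.012
    [-0.484, -0.751, 0.147] -0.012
    [-0.464, -0.763, 0.147] -0.012
-> (0.5199, -0.2442, 0.011, 160.1)
    [0.0, 0.0, 0.89] -0.0
```

Emit:
apply_moves(
  linear=[
    [-0.15,-0.2,0.02],
    [-0.3,-0.4,0.05],
    [-0.45,-0.6,0.1],
    [-0.52,-0.725,0.147],
    [-0.52,-0.725,0.147],
  ],
  delta_rot=[
    [0,0,-0.012],
    [0,0,-0.012],
    [0,0,-0.012],
    [0,0,-0.012],
    [0,0,-0.012],
  ],
  gripper=0.35,
)

```text
clock: 7.85
position: [0.4717, 0.0163, 0.1405]
tool_rot: [-3.14, -0.001, 2.715]
force: [0.4, -0.4, 0.1]
grip_width: 0.0574
finger_force: 0.0
```

Emit:
apply_moves(
  linear=[
    [-0.15,-0.2,0.02],
    [-0.3,-0.4,0.05],
    [-0.45,-0.6,0.1],
    [-0.502,-0.738,0.147],
    [-0.502,-0.738,0.147],
  ],
  delta_rot=[
    [0,0,-0.012],
    [0,0,-0.012],
    [0,0,-0.012],
    [0,0,-0.012],
    [0,0,-0.012],
  ],
)

```text
clock: 8.27
position: [0.4868, -0.0708, 0.1258]
tool_rot: [-3.14, -0.002, 2.74]
force: [-1.1, -0.8, -0.5]
grip_width: 0.0577
finger_force: 0.0
```

Emit:
apply_moves(
  linear=[
    [-0.15,-0.2,0.02],
    [-0.3,-0.4,0.05],
    [-0.4,-0.6,0.1],
    [-0.484,-0.751,0.147],
    [-0.484,-0.751,0.147],
  ],
  delta_rot=[
    [0,0,-0.012],
    [0,0,-0.012],
    [0,0,-0.012],
    [0,0,-0.012],
    [0,0,-0.012],
  ],
)

```text
clock: 8.68
position: [0.5027, -0.1586, 0.1113]
tool_rot: [-3.141, -0.001, 2.766]
force: [-1.2, -0.4, -0.5]
grip_width: 0.0574
finger_force: 0.0
```

Emit:
apply_moves(
  linear=[
    [-0.15,-0.2,0.02],
    [-0.3,-0.4,0.05],
    [-0.4,-0.6,0.1],
    [-0.464,-0.763,0.147],
    [-0.464,-0.763,0.147],
  ],
  delta_rot=[
    [0,0,-0.012],
    [0,0,-0.012],
    [0,0,-0.012],
    [0,0,-0.012],
    [0,0,-0.012],
  ],
)

```text
clock: 9.1
position: [0.518, -0.2463, 0.0966]
tool_rot: [-3.141, -0.001, 2.791]
force: [-0.2, 0.6, -0.0]
grip_width: 0.0578
finger_force: 0.0
```

```bash
python3 - <<'E'
from h import *
im,d=optics.grab_frame('wrist'); st=monitor.observe(); print(st['clock'],st['position'],st['tool_rot'],st['grip_width'])
P=world('wrist',st,d,optics.camera_info('wrist'))
for o in parts(im,P,amin=300): print(o)
plan([(.520,-.244,.011,160.1)])
E
```

```text
9.15 [ 0.51830071 -0.24427594  0.09710861] [ 3.14111695e+00 -1.09439761e-03  2.79243599e+00] 0.05766944105850125
(array([381.,  29.]), array([ 426.3, -141.2]), np.float64(26.1), 56.7, 38.0, 69.5)
(array([ 59., 139.]), array([ 416. , -367.4]), np.float64(25.6), 79.6, 28.2, 161.7)
(array([280., 211.]), array([ 518.2, -240.9]), np.float64(26.0), 79.7, 27.2, 160.3)
-> (0.52, -0.244, 0.011, 160.1)
    [-0.015, 0.008, 0.861] -0.001
```

Emit:
apply_moves(
  linear=[
    [-0.015,-0.01,0.25],
    [-0.015,-0.01,0.5],
    [-0.015,-0.01,0.7],
    [-0.015,-0.01,0.861],
    [-0.015,-0.01,0.861],
  ],
  delta_rot=[
    [0,0,0],
    [0,0,0],
    [0,0,0],
    [0,0,0],
    [0,0,0],
  ],
)

```text
clock: 9.57
position: [0.5187, -0.243, 0.0093]
tool_rot: [3.14, -0.004, 2.796]
force: [-1.1, 0.6, 0.9]
grip_width: 0.0575
finger_force: 0.0
```

Emit:
apply_moves(
  linear=[
    [0,0,0],
    [0,0,0],
    [0,0,0],
    [0,0,0],
    [0,0,0],
  ],
  delta_rot=[
    [0,0,0],
    [0,0,0],
    [0,0,0],
    [0,0,0],
    [0,0,0],
  ],
  gripper=-0.8,
)

```text
clock: 9.98
position: [0.5206, -0.2454, 0.0133]
tool_rot: [3.141, 0.002, 2.794]
force: [-0.1, 2.4, 7.2]
grip_width: 0.0259
finger_force: 59.7
```

Emit:
apply_moves(
  linear=[
    [0,0,0],
    [0,0,0],
    [0,0,-0.2],
    [0,0,-0.4],
    [0,0,-0.6],
  ],
  delta_rot=[
    [0,0,0],
    [0,0,0],
    [0,0,0],
    [0,0,0],
    [0,0,0],
  ],
)

```text
clock: 10.4
position: [0.5199, -0.2456, 0.0735]
tool_rot: [3.142, 0.001, 2.794]
force: [0.2, -0.4, -0.7]
grip_width: 0.0259
finger_force: 59.2
```

Emit:
apply_moves(
  linear=[
    [0,0,-0.15],
    [0,0,-0.3],
    [0,0,-0.45],
    [0,0,-0.55],
    [0,0,-0.6],
  ],
  delta_rot=[
    [0,0,0],
    [0,0,0],
    [0,0,0],
    [0,0,0],
    [0,0,0],
  ],
)

```text
clock: 10.82
position: [0.5203, -0.246, 0.1338]
tool_rot: [-3.141, 0.002, 2.794]
force: [0.5, -0.0, -1.0]
grip_width: 0.0262
finger_force: 59.2
```

```bash
python3 - <<'E'
from h import *
im,d=optics.grab_frame('wrist'); st=monitor.observe(); print(st['clock'],st['position'],st['tool_rot'],st['grip_width'],st['finger_force'])
P=world('wrist',st,d,optics.camera_info('wrist'))
for o in parts(im,P,amin=300): print(o)
plan([(.4854,.1725,.132,155.1),(.4854,.1725,.057,155.1)])
E
```

```text
10.8667 [ 0.52037436 -0.24608603  0.13377965] [-3.14116334e+00  2.48157155e-03  2.79362803e+00] 0.026286505397547393 59.19058799743652
(array([364.,  32.]), array([ 422.1, -141.9]), np.float64(25.5), 56.5, 46.2, 69.6)
(array([ 88., 132.]), array([ 415.5, -369.7]), np.float64(25.2), 79.5, 28.6, 162.1)
(array([275., 257.]), array([ 517., -246.]), np.float64(145.9), 79.9, 27.6, 160.0)
-> (0.4854, 0.1725, 0.132, 155.1)
    [0.439, 0.954, 0.004] 0.01
    [0.46, 0.944, 0.004] 0.01
    [0.48, 0.934, 0.004] 0.01
    [0.5, 0.923, 0.004] 0.01
-> (0.4854, 0.1725, 0.057, 155.1)
    [0.0, 0.0, 0.75] -0.0
```

Emit:
apply_moves(
  linear=[
    [0.06,0.13,0],
    [0.14,0.32,0],
    [0.24,0.53,0],
    [0.34,0.74,0],
    [0.439,0.954,0],
  ],
  delta_rot=[
    [0,0,0.01],
    [0,0,0.01],
    [0,0,0.01],
    [0,0,0.01],
    [0,0,0.01],
  ],
)

```text
clock: 11.28
position: [0.5104, -0.1402, 0.1312]
tool_rot: [3.142, -0.001, 2.773]
force: [0.7, -0.8, -1.1]
grip_width: 0.0263
finger_force: 59.2
```

Emit:
apply_moves(
  linear=[
    [0.1,0.2,0],
    [0.2,0.4,0],
    [0.3,0.6,0],
    [0.38,0.78,0],
    [0.46,0.944,0],
  ],
  delta_rot=[
    [0,0,0.01],
    [0,0,0.01],
    [0,0,0.01],
    [0,0,0.01],
    [0,0,0.01],
  ],
)

```text
clock: 11.7
position: [0.5017, -0.0352, 0.1314]
tool_rot: [3.142, -0.0, 2.752]
force: [-0.2, 0.2, 0.0]
grip_width: 0.0265
finger_force: 59.2
```

Emit:
apply_moves(
  linear=[
    [0.1,0.2,0],
    [0.2,0.4,0],
    [0.3,0.58,0],
    [0.39,0.76,0],
    [0.48,0.934,0],
  ],
  delta_rot=[
    [0,0,0.01],
    [0,0,0.01],
    [0,0,0.01],
    [0,0,0.01],
    [0,0,0.01],
  ],
)

```text
clock: 12.12
position: [0.4927, 0.0692, 0.1313]
tool_rot: [-3.141, -0.0, 2.731]
force: [0.2, 0.4, -0.1]
grip_width: 0.0262
finger_force: 59.2
```

Emit:
apply_moves(
  linear=[
    [0.1,0.2,0],
    [0.2,0.4,0],
    [0.32,0.6,0],
    [0.43,0.8,0],
    [0.5,0.923,0],
  ],
  delta_rot=[
    [0,0,0.01],
    [0,0,0.01],
    [0,0,0.01],
    [0,0,0.01],
    [0,0,0.01],
  ],
)

```text
clock: 12.53
position: [0.4835, 0.1751, 0.1314]
tool_rot: [3.141, -0.001, 2.712]
force: [0.8, 0.2, -0.3]
grip_width: 0.0264
finger_force: 59.2
```

```bash
python3 - <<'E'
from h import *
im,d=optics.grab_frame('wrist'); st=monitor.observe(); print(st['clock'],st['position'],st['tool_rot'],st['grip_width'],st['finger_force'])
P=world('wrist',st,d,optics.camera_info('wrist'))
for o in parts(im,P,amin=300): print(o)
plan([(.4854,.1725,.0585,155.1)])
E
```

```text
12.5833 [0.48316355 0.17724009 0.13162369] [ 3.13964039e+00 -1.05989466e-03  2.71385307e+00] 0.025899918993391426 59.21030580997467
(array([175., 224.]), array([457.1, 109.2]), np.float64(70.5), 79.2, 25.9, 154.4)
(array([275., 260.]), array([479.9, 177.6]), np.float64(143.8), 78.3, 27.0, 155.4)
-> (0.4854, 0.1725, 0.0585, 155.1)
    [-0.04, -0.034, 0.731] 0.003
```

Emit:
apply_moves(
  linear=[
    [-0.05,-0.02,0.13],
    [-0.08,-0.034,0.3],
    [-0.08,-0.034,0.48],
    [-0.08,-0.034,0.63],
    [-0.08,-0.034,0.731],
  ],
  delta_rot=[
    [0,0,0.003],
    [0,0,0.003],
    [0,0,0.003],
    [0,0,0.003],
    [0,0,0.003],
  ],
)

```text
clock: 13.0
position: [0.4895, 0.1648, 0.0565]
tool_rot: [-3.14, -0.001, 2.703]
force: [-1.2, -0.1, 42.1]
grip_width: 0.0262
finger_force: 67.1
```

Emit:
apply_moves(
  linear=[
    [0,0,0],
    [0,0,0],
    [0,0,0],
    [0,0,0],
    [0,0,0],
  ],
  delta_rot=[
    [0,0,0],
    [0,0,0],
    [0,0,0],
    [0,0,0],
    [0,0,0],
  ],
)

```text
clock: 13.42
position: [0.4901, 0.166, 0.0587]
tool_rot: [3.141, 0.0, 2.703]
force: [0.2, -0.3, 0.2]
grip_width: 0.0263
finger_force: 65.6
```

Emit:
apply_moves(
  linear=[
    [0,0,0],
    [0,0,0],
    [0,0,0],
    [0,0,0],
    [0,0,0],
  ],
  delta_rot=[
    [0,0,0],
    [0,0,0],
    [0,0,0],
    [0,0,0],
    [0,0,0],
  ],
  gripper=0.15,
)

```text
clock: 13.83
position: [0.49, 0.1662, 0.0587]
tool_rot: [3.142, 0.0, 2.704]
force: [-0.6, -0.0, -0.3]
grip_width: 0.0493
finger_force: 0.0
```

Emit:
apply_moves(
  linear=[
    [0,0,-0.2],
    [0,0,-0.4],
    [0,0,-0.6],
    [0,0,-0.8],
    [0,0,-0.9],
  ],
  delta_rot=[
    [0,0,0],
    [0,0,0],
    [0,0,0],
    [0,0,0],
    [0,0,0],
  ],
)

```text
clock: 14.25
position: [0.4906, 0.1665, 0.1506]
tool_rot: [3.14, 0.001, 2.704]
force: [0.1, 0.3, 0.8]
grip_width: 0.0488
finger_force: 0.0
```

```bash
python3 - <<'E'
from h import *
im,d=optics.grab_frame('wrist'); st=monitor.observe(); print(st['clock'],st['position'],st['tool_rot'],st['grip_width'],st['finger_force'])
P=world('wrist',st,d,optics.camera_info('wrist'))
for o in parts(im,P,amin=300): print(o)
im,d,P,_=grab('top')
print('top'); [print(o) for o in parts(im,P)]
plan([(.4165,-.370,.10,162)])
E
```

```text
14.3 [0.49099616 0.16663961 0.15139157] [3.13950586e+00 2.49473333e-03 2.70359988e+00] 0.04927665687615965 0.0
(array([187., 204.]), array([457.8, 106.6]), np.float64(71.1), 79.0, 26.6, 154.0)
(array([274., 206.]), array([487.7, 166.4]), np.float64(71.3), 79.4, 26.3, 154.8)
top
(array([436., 190.]), array([ 594.9, -470.9]), np.float64(24.7), 210.2, 10.2, 25.2)
(array([436., 178.]), array([ 622.7, -472.4]), np.float64(26.7), 123.4, 8.1, 26.3)
(array([402., 252.]), array([ 416.1, -370.1]), np.float64(27.1), 78.1, 27.4, 162.1)
(array([320., 250.]), array([ 418.3, -140.1]), np.float64(26.7), 55.5, 53.6, 0.5)
-> (0.4165, -0.37, 0.1, 162)
    [-0.267, -0.862, 0.083] -0.01
    [-0.249, -0.867, 0.083] -0.01
    [-0.231, -0.872, 0.083] -0.01
    [-0.213, -0.877, 0.083] -0.01
    [-0.195, -0.881, 0.083] -0.01
    [-0.177, -0.885, 0.083] -0.01
```

Emit:
apply_moves(
  linear=[
    [-0.08,-0.25,0.02],
    [-0.15,-0.5,0.05],
    [-0.22,-0.7,0.07],
    [-0.267,-0.862,0.083],
    [-0.267,-0.862,0.083],
  ],
  delta_rot=[
    [0,0,-0.01],
    [0,0,-0.01],
    [0,0,-0.01],
    [0,0,-0.01],
    [0,0,-0.01],
  ],
  gripper=0.35,
)

```text
clock: 14.77
position: [0.4766, 0.0731, 0.1388]
tool_rot: [-3.139, -0.001, 2.721]
force: [0.1, -1.8, -0.3]
grip_width: 0.0577
finger_force: 0.0
```

Emit:
apply_moves(
  linear=[
    [-0.08,-0.25,0.02],
    [-0.15,-0.5,0.05],
    [-0.22,-0.7,0.07],
    [-0.249,-0.867,0.083],
    [-0.249,-0.867,0.083],
  ],
  delta_rot=[
    [0,0,-0.01],
    [0,0,-0.01],
    [0,0,-0.01],
    [0,0,-0.01],
    [0,0,-0.01],
  ],
)

```text
clock: 15.18
position: [0.4642, -0.0154, 0.1308]
tool_rot: [-3.14, -0.002, 2.742]
force: [-0.3, -1.1, 0.0]
grip_width: 0.0578
finger_force: 0.0
```

Emit:
apply_moves(
  linear=[
    [-0.07,-0.25,0.02],
    [-0.14,-0.5,0.05],
    [-0.2,-0.7,0.07],
    [-0.231,-0.872,0.083],
    [-0.231,-0.872,0.083],
  ],
  delta_rot=[
    [0,0,-0.01],
    [0,0,-0.01],
    [0,0,-0.01],
    [0,0,-0.01],
    [0,0,-0.01],
  ],
)

```text
clock: 15.6
position: [0.4521, -0.1043, 0.1227]
tool_rot: [-3.141, -0.001, 2.763]
force: [-0.1, -2.0, -0.5]
grip_width: 0.0576
finger_force: 0.0
```

Emit:
apply_moves(
  linear=[
    [-0.06,-0.25,0.02],
    [-0.12,-0.5,0.05],
    [-0.18,-0.7,0.07],
    [-0.213,-0.877,0.083],
    [-0.213,-0.877,0.083],
  ],
  delta_rot=[
    [0,0,-0.01],
    [0,0,-0.01],
    [0,0,-0.01],
    [0,0,-0.01],
    [0,0,-0.01],
  ],
)

```text
clock: 16.02
position: [0.44, -0.1935, 0.1145]
tool_rot: [-3.141, -0.001, 2.784]
force: [-0.3, -0.1, 0.4]
grip_width: 0.0578
finger_force: 0.0
```

Emit:
apply_moves(
  linear=[
    [-0.05,-0.25,0.02],
    [-0.1,-0.5,0.05],
    [-0.16,-0.7,0.07],
    [-0.195,-0.881,0.083],
    [-0.195,-0.881,0.083],
  ],
  delta_rot=[
    [0,0,-0.01],
    [0,0,-0.01],
    [0,0,-0.01],
    [0,0,-0.01],
    [0,0,-0.01],
  ],
)

```text
clock: 16.43
position: [0.428, -0.2828, 0.1062]
tool_rot: [-3.141, -0.001, 2.806]
force: [0.9, -0.5, -0.6]
grip_width: 0.0575
finger_force: 0.0
```

Emit:
apply_moves(
  linear=[
    [-0.05,-0.25,0.02],
    [-0.1,-0.5,0.05],
    [-0.15,-0.7,0.07],
    [-0.177,-0.885,0.083],
    [-0.177,-0.885,0.083],
  ],
  delta_rot=[
    [0,0,-0.01],
    [0,0,-0.01],
    [0,0,-0.01],
    [0,0,-0.01],
    [0,0,-0.01],
  ],
)

```text
clock: 16.85
position: [0.4159, -0.3721, 0.0979]
tool_rot: [-3.141, -0.001, 2.827]
force: [-0.9, 0.3, -0.1]
grip_width: 0.0576
finger_force: 0.0
```

```bash
python3 - <<'E'
from h import *
im,d=optics.grab_frame('wrist'); st=monitor.observe(); print(st['clock'],st['position'],st['tool_rot'],st['grip_width'])
P=world('wrist',st,d,optics.camera_info('wrist'))
for o in parts(im,P,amin=300): print(o)
plan([(.4163,-.370,.0115,162)])
E
```

```text
16.9 [ 0.41643066 -0.37011452  0.09810768] [ 3.14099159e+00 -4.39488845e-04  2.82794596e+00] 0.057795634904132226
(array([279., 210.]), array([ 415.2, -367.6]), np.float64(25.7), 79.2, 27.3, 161.8)
-> (0.4163, -0.37, 0.0115, 162)
    [0.002, 0.001, 0.866] 0.0
```

Emit:
apply_moves(
  linear=[
    [0,-0.01,0.25],
    [0,-0.01,0.5],
    [0,-0.01,0.7],
    [0,-0.01,0.82],
    [0,-0.01,0.86],
  ],
  delta_rot=[
    [0,0,0],
    [0,0,0],
    [0,0,0],
    [0,0,0],
    [0,0,0],
  ],
)

```text
clock: 17.32
position: [0.4162, -0.369, 0.0112]
tool_rot: [3.14, -0.002, 2.831]
force: [-0.9, 0.2, 0.5]
grip_width: 0.0576
finger_force: 0.0
```

Emit:
apply_moves(
  linear=[
    [0,0,0],
    [0,0,0],
    [0,0,0],
    [0,0,0],
    [0,0,0],
  ],
  delta_rot=[
    [0,0,0],
    [0,0,0],
    [0,0,0],
    [0,0,0],
    [0,0,0],
  ],
  gripper=-0.8,
)

```text
clock: 17.73
position: [0.4166, -0.3713, 0.0141]
tool_rot: [-3.141, 0.002, 2.829]
force: [-1.0, 2.5, 8.9]
grip_width: 0.0258
finger_force: 60.0
```

Emit:
apply_moves(
  linear=[
    [0,0,0],
    [0,0,0],
    [0,0,-0.2],
    [0,0,-0.4],
    [0,0,-0.6],
  ],
  delta_rot=[
    [0,0,0],
    [0,0,0],
    [0,0,0],
    [0,0,0],
    [0,0,0],
  ],
)

```text
clock: 18.15
position: [0.416, -0.3711, 0.0742]
tool_rot: [-3.141, 0.0, 2.829]
force: [0.3, -0.8, -0.5]
grip_width: 0.026
finger_force: 59.3
```

Emit:
apply_moves(
  linear=[
    [0,0,-0.15],
    [0,0,-0.3],
    [0,0,-0.45],
    [0,0,-0.6],
    [0,0,-0.7],
  ],
  delta_rot=[
    [0,0,0],
    [0,0,0],
    [0,0,0],
    [0,0,0],
    [0,0,0],
  ],
)

```text
clock: 18.57
position: [0.4163, -0.3714, 0.1449]
tool_rot: [-3.141, 0.002, 2.829]
force: [0.6, -0.5, -0.4]
grip_width: 0.0263
finger_force: 59.3
```

```bash
python3 - <<'E'
from h import *
im,d=optics.grab_frame('wrist'); st=monitor.observe(); print(st['clock'],st['position'],st['tool_rot'],st['grip_width'],st['finger_force'])
P=world('wrist',st,d,optics.camera_info('wrist'))
for o in parts(im,P,amin=300): print(o)
plan([(.514,.234,.142,155.1)])
E
```

```text
18.6167 [ 0.41675697 -0.37177781  0.14607019] [-3.13993479  0.00319156  2.82903177] 0.025843513140092107 59.26925182342529
(array([536., 117.]), array([ 417.1, -147.9]), np.float64(26.7), 57.1, 42.2, 177.8)
(array([275., 261.]), array([ 414.6, -372.3]), np.float64(157.4), 79.5, 27.4, 161.9)
-> (0.514, 0.234, 0.142, 155.1)
    [0.134, 0.866, 0.006] 0.008
    [0.149, 0.864, 0.006] 0.008
    [0.164, 0.861, 0.006] 0.008
    [0.179, 0.858, 0.006] 0.008
    [0.194, 0.855, 0.006] 0.008
    [0.209, 0.851, 0.006] 0.008
    [0.224, 0.847, 0.006] 0.008
```

Emit:
apply_moves(
  linear=[
    [0.02,0.13,0],
    [0.05,0.3,0],
    [0.08,0.5,0],
    [0.11,0.69,0],
    [0.134,0.866,0.006],
  ],
  delta_rot=[
    [0,0,0.008],
    [0,0,0.008],
    [0,0,0.008],
    [0,0,0.008],
    [0,0,0.008],
  ],
)

```text
clock: 19.03
position: [0.4297, -0.2835, 0.1421]
tool_rot: [-3.142, 0.0, 2.813]
force: [-0.6, -0.7, -0.6]
grip_width: 0.0261
finger_force: 59.3
```

Emit:
apply_moves(
  linear=[
    [0.03,0.17,0],
    [0.06,0.35,0],
    [0.09,0.52,0],
    [0.12,0.69,0],
    [0.149,0.864,0.006],
  ],
  delta_rot=[
    [0,0,0.008],
    [0,0,0.008],
    [0,0,0.008],
    [0,0,0.008],
    [0,0,0.008],
  ],
)

```text
clock: 19.45
position: [0.4435, -0.1973, 0.1416]
tool_rot: [-3.141, 0.0, 2.796]
force: [0.5, -0.4, 0.8]
grip_width: 0.0265
finger_force: 59.3
```

Emit:
apply_moves(
  linear=[
    [0.03,0.17,0],
    [0.06,0.35,0],
    [0.1,0.52,0],
    [0.13,0.69,0],
    [0.164,0.861,0.006],
  ],
  delta_rot=[
    [0,0,0.008],
    [0,0,0.008],
    [0,0,0.008],
    [0,0,0.008],
    [0,0,0.008],
  ],
)

```text
clock: 19.87
position: [0.4573, -0.1106, 0.141]
tool_rot: [-3.142, 0.0, 2.779]
force: [0.5, 0.7, -0.4]
grip_width: 0.0258
finger_force: 59.3
```

Emit:
apply_moves(
  linear=[
    [0.03,0.17,0],
    [0.07,0.35,0],
    [0.11,0.52,0],
    [0.14,0.69,0],
    [0.179,0.858,0.006],
  ],
  delta_rot=[
    [0,0,0.008],
    [0,0,0.008],
    [0,0,0.008],
    [0,0,0.008],
    [0,0,0.008],
  ],
)

```text
clock: 20.28
position: [0.4711, -0.024, 0.1404]
tool_rot: [3.142, 0.0, 2.762]
force: [0.7, -0.3, -0.8]
grip_width: 0.026
finger_force: 59.3
```

Emit:
apply_moves(
  linear=[
    [0.04,0.17,0],
    [0.08,0.34,0],
    [0.12,0.51,0],
    [0.16,0.68,0],
    [0.194,0.855,0.006],
  ],
  delta_rot=[
    [0,0,0.008],
    [0,0,0.008],
    [0,0,0.008],
    [0,0,0.008],
    [0,0,0.008],
  ],
)

```text
clock: 20.7
position: [0.4846, 0.0625, 0.1397]
tool_rot: [-3.142, 0.0, 2.745]
force: [-0.4, 0.8, -0.3]
grip_width: 0.0262
finger_force: 59.3
```

Emit:
apply_moves(
  linear=[
    [0.04,0.17,0],
    [0.08,0.34,0],
    [0.12,0.51,0],
    [0.16,0.68,0],
    [0.209,0.851,0.006],
  ],
  delta_rot=[
    [0,0,0.008],
    [0,0,0.008],
    [0,0,0.008],
    [0,0,0.008],
    [0,0,0.008],
  ],
)

```text
clock: 21.12
position: [0.4983, 0.1491, 0.1391]
tool_rot: [3.142, 0.0, 2.729]
force: [0.3, -0.1, 0.2]
grip_width: 0.0263
finger_force: 59.3
```

Emit:
apply_moves(
  linear=[
    [0.05,0.2,0],
    [0.1,0.4,0],
    [0.15,0.6,0],
    [0.2,0.77,0],
    [0.224,0.847,0.006],
  ],
  delta_rot=[
    [0,0,0.008],
    [0,0,0.008],
    [0,0,0.008],
    [0,0,0.008],
    [0,0,0.008],
  ],
)

```text
clock: 21.53
position: [0.5114, 0.2374, 0.1386]
tool_rot: [3.14, -0.0, 2.714]
force: [-0.7, 0.1, -1.0]
grip_width: 0.0262
finger_force: 59.3
```

```bash
python3 - <<'E'
from h import *
im,d=optics.grab_frame('wrist'); st=monitor.observe(); print(st['clock'],st['position'],st['tool_rot'],st['grip_width'],st['finger_force'])
P=world('wrist',st,d,optics.camera_info('wrist'))
for o in parts(im,P,amin=300): print(o)
plan([(.514,.234,.062,155.1)])
save('w3',im)
E
```

```text
21.5833 [0.5112612  0.23774346 0.13843052] [ 3.14025306e+00 -6.57877421e-04  2.71452607e+00] 0.026706916705005343 59.2689174413681
(array([ 86., 221.]), array([457. , 107.7]), np.float64(70.1), 78.9, 26.3, 153.9)
(array([177., 224.]), array([487.1, 167.4]), np.float64(70.2), 79.6, 26.6, 154.4)
(array([275., 261.]), array([509.4, 237.3]), np.float64(149.8), 80.0, 26.8, 155.3)
-> (0.514, 0.234, 0.062, 155.1)
    [-0.04, -0.023, 0.764] 0.004
```

View pics/w3.png

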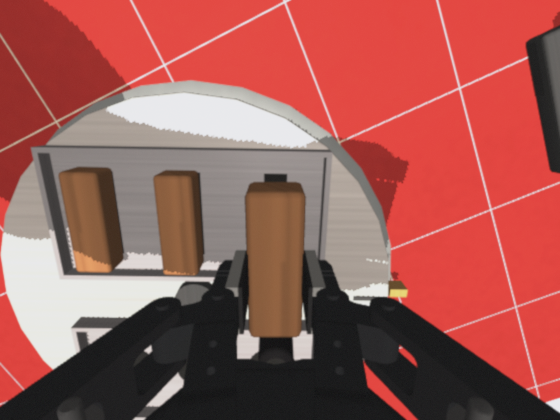

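Two bars lie flat in the tray at (90,220) and (178,222). The held bar at (275,260) hangs over the third mark. I lower it gently this time.

Emit:
apply_moves(
  linear=[
    [-0.03,-0.023,0.13],
    [-0.05,-0.023,0.3],
    [-0.05,-0.023,0.46],
    [-0.05,-0.023,0.6],
    [-0.05,-0.023,0.66],
  ],
  delta_rot=[
    [0,0,0.004],
    [0,0,0.004],
    [0,0,0.004],
    [0,0,0.004],
    [0,0,0.004],
  ],
)

```text
clock: 22.0
position: [0.5145, 0.2288, 0.0702]
tool_rot: [-3.139, -0.001, 2.702]
force: [-0.1, 1.2, -0.6]
grip_width: 0.0264
finger_force: 59.3
```

Emit:
apply_moves(
  linear=[
    [0,0,0.03],
    [0,0,0.06],
    [0,0,0.09],
    [0,0,0.105],
    [0,0,0.105],
  ],
  delta_rot=[
    [0,0,0],
    [0,0,0],
    [0,0,0],
    [0,0,0],
    [0,0,0],
  ],
)

```text
clock: 22.42
position: [0.5153, 0.2307, 0.0622]
tool_rot: [3.141, 0.0, 2.704]
force: [0.7, -0.4, -0.7]
grip_width: 0.0265
finger_force: 59.3
```

Emit:
apply_moves(
  linear=[
    [0,0,0],
    [0,0,0],
    [0,0,0],
    [0,0,0],
    [0,0,0],
  ],
  delta_rot=[
    [0,0,0],
    [0,0,0],
    [0,0,0],
    [0,0,0],
    [0,0,0],
  ],
  gripper=0.15,
)

```text
clock: 22.83
position: [0.5153, 0.2308, 0.0622]
tool_rot: [3.141, 0.0, 2.704]
force: [0.2, 0.7, -0.1]
grip_width: 0.049
finger_force: 0.0
```

Emit:
apply_moves(
  linear=[
    [0,0,-0.2],
    [0,0,-0.4],
    [0,0,-0.6],
    [0,0,-0.8],
    [0,0,-0.9],
  ],
  delta_rot=[
    [0,0,0],
    [0,0,0],
    [0,0,0],
    [0,0,0],
    [0,0,0],
  ],
)

```text
clock: 23.25
position: [0.5158, 0.2311, 0.1543]
tool_rot: [3.14, 0.001, 2.704]
force: [0.2, -0.2, 1.0]
grip_width: 0.0488
finger_force: 0.0
```

```bash
python3 - <<'E'
from h import *
im,d=optics.grab_frame('wrist'); st=monitor.observe(); print(st['clock'],st['position'],st['tool_rot'],st['grip_width'],st['finger_force'])
P=world('wrist',st,d,optics.camera_info('wrist'))
for o in parts(im,P,amin=300): print(o)
im,d,P,_=grab('top')
print('top'); [print(o) for o in parts(im,P)]
plan([(.4187,-.1405,.11,155.1)])
E
```

```text
23.3 [0.51621765 0.23131462 0.15505323] [3.13904368e+00 2.29799068e-03 2.70344215e+00] 0.04915965377724963 0.0
(array([274., 206.]), array([513.9, 230.8]), np.float64(71.3), 78.8, 26.2, 154.8)
(array([100., 208.]), array([457.7, 107. ]), np.float64(70.9), 79.4, 26.7, 154.0)
(array([186., 210.]), array([487.4, 166.9]), np.float64(71.1), 79.3, 26.7, 154.7)
top
(array([436., 190.]), array([ 595.4, -470.8]), np.float64(24.7), 211.4, 11.1, 25.2)
(array([435., 177.]), array([ 623.9, -472.1]), np.float64(27.0), 125.7, 8.6, 27.9)
(array([320., 250.]), array([ 418.5, -139.6]), np.float64(26.6), 54.6, 54.2, 101.2)
-> (0.4187, -0.1405, 0.11, 155.1)
    [-0.174, -0.944, 0.109] -0.0
    [-0.173, -0.944, 0.109] -0.0
    [-0.172, -0.944, 0.109] -0.0
    [-0.171, -0.945, 0.109] -0.0
```

Emit:
apply_moves(
  linear=[
    [-0.04,-0.2,0.02],
    [-0.08,-0.45,0.05],
    [-0.13,-0.7,0.08],
    [-0.174,-0.944,0.109],
    [-0.174,-0.944,0.109],
  ],
  delta_rot=[
    [0,0,0],
    [0,0,0],
    [0,0,0],
    [0,0,0],
    [0,0,0],
  ],
)

```text
clock: 23.77
position: [0.4894, 0.1328, 0.1394]
tool_rot: [-3.137, -0.001, 2.7]
force: [0.9, -0.8, -0.4]
grip_width: 0.049
finger_force: 0.0
```

Emit:
apply_moves(
  linear=[
    [-0.04,-0.25,0.02],
    [-0.09,-0.5,0.05],
    [-0.13,-0.75,0.08],
    [-0.174,-0.944,0.109],
    [-0.174,-0.944,0.109],
  ],
  delta_rot=[
    [0,0,0],
    [0,0,0],
    [0,0,0],
    [0,0,0],
    [0,0,0],
  ],
  gripper=1,
)

```text
clock: 24.18
position: [0.4652, 0.0411, 0.1288]
tool_rot: [-3.139, -0.002, 2.7]
force: [0.2, -0.8, -0.1]
grip_width: 0.0856
finger_force: 0.0
```

Emit:
apply_moves(
  linear=[
    [-0.04,-0.25,0.02],
    [-0.09,-0.5,0.05],
    [-0.13,-0.75,0.08],
    [-0.174,-0.944,0.109],
    [-0.174,-0.944,0.109],
  ],
  delta_rot=[
    [0,0,0],
    [0,0,0],
    [0,0,0],
    [0,0,0],
    [0,0,0],
  ],
)

```text
clock: 24.6
position: [0.441, -0.051, 0.1182]
tool_rot: [-3.14, -0.002, 2.7]
force: [0.6, 0.0, 0.2]
grip_width: 0.0854
finger_force: 0.0
```

Emit:
apply_moves(
  linear=[
    [-0.04,-0.25,0.02],
    [-0.09,-0.5,0.05],
    [-0.13,-0.75,0.08],
    [-0.174,-0.944,0.109],
    [-0.174,-0.944,0.109],
  ],
  delta_rot=[
    [0,0,0],
    [0,0,0],
    [0,0,0],
    [0,0,0],
    [0,0,0],
  ],
)

```text
clock: 25.02
position: [0.4171, -0.1434, 0.1074]
tool_rot: [-3.141, -0.002, 2.7]
force: [-0.4, -0.3, -0.4]
grip_width: 0.0854
finger_force: 0.0
```

```bash
python3 - <<'E'
from h import *
im,d=optics.grab_frame('wrist'); st=monitor.observe(); print(st['clock'],st['position'],st['tool_rot'],st['grip_width'])
P=world('wrist',st,d,optics.camera_info('wrist'))
for o in parts(im,P,amin=300): print(o)
plan([(.4187,-.1405,.008,155.1)])
E
```

```text
25.0667 [ 0.4177969  -0.14148257  0.10779995] [ 3.14158793e+00 -1.12477644e-03  2.70123587e+00] 0.08526871557255535
(array([280., 209.]), array([ 417.1, -137.6]), np.float64(25.9), 56.1, 55.6, 108.0)
-> (0.4187, -0.1405, 0.008, 155.1)
    [-0.004, 0.013, 0.998] -0.003
```

Emit:
apply_moves(
  linear=[
    [-0.004,0,0.25],
    [-0.004,0,0.5],
    [-0.004,0,0.75],
    [-0.004,0,0.93],
    [-0.004,0,0.985],
  ],
  delta_rot=[
    [0,0,0],
    [0,0,0],
    [0,0,0],
    [0,0,0],
    [0,0,0],
  ],
)

```text
clock: 25.48
position: [0.4181, -0.1389, 0.0078]
tool_rot: [3.141, -0.003, 2.706]
force: [0.1, 0.6, 0.3]
grip_width: 0.0853
finger_force: 0.0
```

Emit:
apply_moves(
  linear=[
    [0,0,0],
    [0,0,0],
    [0,0,0],
    [0,0,0],
    [0,0,0],
  ],
  delta_rot=[
    [0,0,0],
    [0,0,0],
    [0,0,0],
    [0,0,0],
    [0,0,0],
  ],
  gripper=-0.2,
)

```text
clock: 25.9
position: [0.4192, -0.1404, 0.0114]
tool_rot: [3.141, 0.002, 2.704]
force: [-3.8, 4.4, 10.4]
grip_width: 0.0555
finger_force: 61.0
```

Emit:
apply_moves(
  linear=[
    [0,0,0],
    [0,0,0],
    [0,0,-0.2],
    [0,0,-0.4],
    [0,0,-0.6],
  ],
  delta_rot=[
    [0,0,0],
    [0,0,0],
    [0,0,0],
    [0,0,0],
    [0,0,0],
  ],
)

```text
clock: 26.32
position: [0.4186, -0.1408, 0.0719]
tool_rot: [3.141, 0.001, 2.704]
force: [0.3, -0.7, -1.0]
grip_width: 0.0553
finger_force: 64.1
```

Emit:
apply_moves(
  linear=[
    [0,0,-0.15],
    [0,0,-0.3],
    [0,0,-0.45],
    [0,0,-0.6],
    [0,0,-0.8],
  ],
  delta_rot=[
    [0,0,0],
    [0,0,0],
    [0,0,0],
    [0,0,0],
    [0,0,0],
  ],
)

```text
clock: 26.73
position: [0.4182, -0.1408, 0.1515]
tool_rot: [-3.142, 0.0, 2.704]
force: [-0.4, -0.7, 0.0]
grip_width: 0.0552
finger_force: 64.1
```

```bash
python3 - <<'E'
from h import *
im,d=optics.grab_frame('wrist'); st=monitor.observe(); print(st['clock'],st['position'],st['tool_rot'],st['grip_width'],st['finger_force'])
P=world('wrist',st,d,optics.camera_info('wrist'))
for o in parts(im,P,amin=300): print(o)
plan([(.52,-.02,.15,155.1),(.6285,.106,.15,155.1)])
E
```

```text
26.7833 [ 0.41970618 -0.14092546  0.15470384] [3.14158089 0.00415137 2.70397217] 0.05519974606509672 64.14085865020752
(array([275., 268.]), array([ 416.8, -140.9]), np.float64(168.6), 56.9, 55.3, 154.4)
-> (0.52, -0.02, 0.15, 155.1)
    [-0.198, 0.76, 0.024] -0.001
    [-0.199, 0.76, 0.024] -0.001
-> (0.6285, 0.106, 0.15, 155.1)
    [-0.227, 0.8, -0.0] -0.0
    [-0.227, 0.8, -0.0] -0.0
```

Emit:
apply_moves(
  linear=[
    [-0.03,0.11,0],
    [-0.07,0.26,0],
    [-0.11,0.43,0],
    [-0.16,0.6,0.02],
    [-0.198,0.76,0.024],
  ],
  delta_rot=[
    [0,0,0],
    [0,0,0],
    [0,0,0],
    [0,0,0],
    [0,0,0],
  ],
)

```text
clock: 27.2
position: [0.4694, -0.0798, 0.1486]
tool_rot: [3.141, 0.001, 2.703]
force: [0.3, -0.3, -0.4]
grip_width: 0.0554
finger_force: 64.1
```

Emit:
apply_moves(
  linear=[
    [-0.04,0.15,0],
    [-0.08,0.3,0],
    [-0.12,0.46,0],
    [-0.16,0.61,0],
    [-0.199,0.76,0],
  ],
  delta_rot=[
    [0,0,0],
    [0,0,0],
    [0,0,0],
    [0,0,0],
    [0,0,0],
  ],
)

```text
clock: 27.62
position: [0.5195, -0.0194, 0.1488]
tool_rot: [3.141, 0.001, 2.704]
force: [0.0, -0.8, -0.3]
grip_width: 0.0553
finger_force: 64.1
```

Emit:
apply_moves(
  linear=[
    [-0.04,0.16,0],
    [-0.09,0.32,0],
    [-0.14,0.48,0],
    [-0.18,0.64,0],
    [-0.227,0.8,0],
  ],
  delta_rot=[
    [0,0,0],
    [0,0,0],
    [0,0,0],
    [0,0,0],
    [0,0,0],
  ],
)

```text
clock: 28.03
position: [0.5739, 0.0435, 0.1489]
tool_rot: [3.141, 0.001, 2.704]
force: [-0.1, 0.1, -0.3]
grip_width: 0.0554
finger_force: 64.1
```

Emit:
apply_moves(
  linear=[
    [-0.05,0.18,0],
    [-0.1,0.36,0],
    [-0.15,0.54,0],
    [-0.2,0.71,0],
    [-0.227,0.8,0],
  ],
  delta_rot=[
    [0,0,0],
    [0,0,0],
    [0,0,0],
    [0,0,0],
    [0,0,0],
  ],
)

```text
clock: 28.45
position: [0.6288, 0.1075, 0.1489]
tool_rot: [3.14, 0.001, 2.705]
force: [-0.9, -0.1, -0.8]
grip_width: 0.055
finger_force: 64.1
```

```bash
python3 - <<'E'
from h import *
im,d=optics.grab_frame('wrist'); st=monitor.observe(); print(st['clock'],st['position'],st['tool_rot'],st['grip_width'],st['finger_force'])
P=world('wrist',st,d,optics.camera_info('wrist'))
for o in parts(im,P,amin=300): print(o)
plan([(.6285,.106,.059,155.1)])
E
```

```text
28.5 [0.62908944 0.10824336 0.14870282] [3.13910251e+00 5.13756118e-04 2.70534723e+00] 0.05528701737322724 64.13422465324402
(array([163.,  24.]), array([481.4,  96.3]), np.float64(70.1), 27.7, 26.7, 154.5)
(array([266.,  25.]), array([510.4, 156.7]), np.float64(70.2), 29.8, 26.3, 154.1)
(array([373.,  23.]), array([538.2, 219.5]), np.float64(70.3), 27.5, 26.2, 64.8)
(array([275., 268.]), array([626.2, 108.3]), np.float64(162.6), 56.6, 55.2, 155.0)
-> (0.6285, 0.106, 0.059, 155.1)
    [-0.004, -0.023, 0.897] -0.001
```

Emit:
apply_moves(
  linear=[
    [0,-0.02,0.15],
    [-0.02,-0.02,0.35],
    [-0.02,-0.02,0.55],
    [-0.02,-0.02,0.72],
    [-0.02,-0.02,0.8],
  ],
  delta_rot=[
    [0,0,0],
    [0,0,0],
    [0,0,0],
    [0,0,0],
    [0,0,0],
  ],
)

```text
clock: 28.92
position: [0.6278, 0.1018, 0.0662]
tool_rot: [-3.14, -0.001, 2.703]
force: [0.2, -0.3, -0.0]
grip_width: 0.0554
finger_force: 64.1
```

Emit:
apply_moves(
  linear=[
    [0,0,0.03],
    [0,0,0.06],
    [0,0,0.09],
    [0,0,0.1],
    [0,0,0.1],
  ],
  delta_rot=[
    [0,0,0],
    [0,0,0],
    [0,0,0],
    [0,0,0],
    [0,0,0],
  ],
)

```text
clock: 29.33
position: [0.629, 0.1029, 0.0581]
tool_rot: [3.141, 0.001, 2.704]
force: [0.3, -0.6, -1.2]
grip_width: 0.0553
finger_force: 64.1
```

Emit:
apply_moves(
  linear=[
    [0,0,0],
    [0,0,0],
    [0,0,0],
    [0,0,0],
    [0,0,0],
  ],
  delta_rot=[
    [0,0,0],
    [0,0,0],
    [0,0,0],
    [0,0,0],
    [0,0,0],
  ],
  gripper=0.8,
)

```text
clock: 29.75
position: [0.6289, 0.1029, 0.0577]
tool_rot: [3.141, 0.0, 2.704]
force: [-0.8, -0.1, -0.5]
grip_width: 0.0767
finger_force: 0.0
```

Emit:
apply_moves(
  linear=[
    [0,0,-0.2],
    [0,0,-0.4],
    [0,0,-0.6],
    [0,0,-0.8],
    [0,0,-1],
  ],
  delta_rot=[
    [0,0,0],
    [0,0,0],
    [0,0,0],
    [0,0,0],
    [0,0,0],
  ],
)

```text
clock: 30.17
position: [0.6287, 0.1029, 0.1586]
tool_rot: [3.142, -0.0, 2.704]
force: [0.2, -0.1, 0.4]
grip_width: 0.0769
finger_force: 0.0
```

```bash
python3 - <<'E'
from h import *
im,d=optics.grab_frame('wrist'); st=monitor.observe(); print(st['clock'],st['position'],st['tool_rot'],st['grip_width'],st['finger_force'])
P=world('wrist',st,d,optics.camera_info('wrist'))
for o in parts(im,P,amin=300): print(o)
im,d,P,_=grab('scene'); save('s2',im)
for o in parts(im,P): print(o)
print('bench', [ (u,v,P[v,u].round(3)) for u,v in[(232,282),(240,295)]])
plan([(.655,-.265,.16,90)])
E
```

```text
30.2167 [0.6301857  0.10349831 0.1624733 ] [3.13895769 0.00336404 2.70360899] 0.07701502127834338 0.0
(array([173.,  23.]), array([482.3,  96.2]), np.float64(73.5), 28.8, 26.7, 154.8)
(array([272.,  25.]), array([511.5, 156.6]), np.float64(73.8), 29.8, 26.6, 154.8)
(array([375.,  22.]), array([539.3, 219.6]), np.float64(74.1), 27.4, 26.9, 65.0)
(array([275., 206.]), array([628.2, 103.8]), np.float64(74.4), 55.5, 55.1, 173.5)
(array([292., 182.]), array([487.5, 162.5]), np.float64(68.8), 78.6, 25.5, 151.4)
(array([275., 187.]), array([457.6, 104.6]), np.float64(68.9), 77.0, 26.0, 152.4)
(array([311., 211.]), array([627.2, 100.5]), np.float64(68.8), 52.5, 51.7, 124.8)
bench [(232, 282, array([ 0.65 , -0.276,  0.068])), (240, 295, array([ 0.69 , -0.283,  0.051]))]
-> (0.655, -0.265, 0.16, 90)
    [-0.447, -0.808, 0.002] 0.135
    [-0.655, -0.651, 0.002] 0.135
    [-0.81, -0.442, 0.002] 0.135
    [-0.902, -0.198, 0.002] 0.135
```

View pics/s2.png

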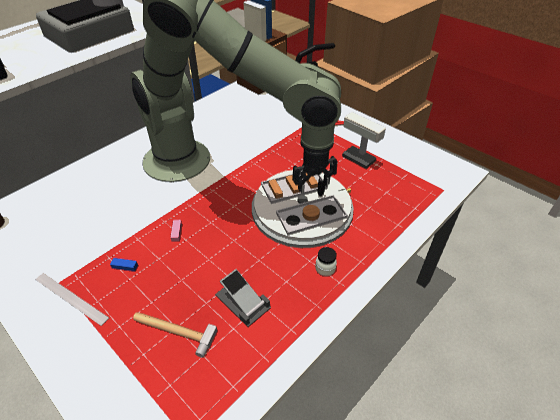

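All four parts lie in their trays, with the bars at (275..312,185) and the disc at (311,212), and no orange parts are left elsewhere. Next is the pedal, whose pad is at (235,282).

Emit:
apply_moves(
  linear=[
    [-0.1,-0.18,0],
    [-0.2,-0.36,0],
    [-0.3,-0.54,0],
    [-0.4,-0.72,0],
    [-0.447,-0.808,0],
  ],
  delta_rot=[
    [0,0,0.03],
    [0,0,0.06],
    [0,0,0.09],
    [0,0,0.12],
    [0,0,0.135],
  ],
  gripper=-1,
)

```text
clock: 30.68
position: [0.6351, 0.006, 0.1571]
tool_rot: [-3.14, 0.001, 2.411]
force: [-0.0, -1.9, -0.1]
grip_width: 0.0158
finger_force: 0.0
```

Emit:
apply_moves(
  linear=[
    [-0.13,-0.13,0],
    [-0.26,-0.26,0],
    [-0.39,-0.39,0],
    [-0.52,-0.52,0],
    [-0.655,-0.651,0],
  ],
  delta_rot=[
    [0,0,0.03],
    [0,0,0.06],
    [0,0,0.09],
    [0,0,0.12],
    [0,0,0.135],
  ],
)

```text
clock: 31.1
position: [0.6414, -0.0832, 0.1577]
tool_rot: [-3.142, 0.0, 2.132]
force: [-0.2, 0.0, 0.2]
grip_width: 0.0001
finger_force: 0.0
```

Emit:
apply_moves(
  linear=[
    [-0.16,-0.09,0],
    [-0.32,-0.18,0],
    [-0.48,-0.27,0],
    [-0.65,-0.36,0],
    [-0.81,-0.442,0],
  ],
  delta_rot=[
    [0,0,0.03],
    [0,0,0.06],
    [0,0,0.09],
    [0,0,0.12],
    [0,0,0.135],
  ],
)

```text
clock: 31.52
position: [0.6477, -0.1755, 0.1577]
tool_rot: [-3.142, 0.0, 1.849]
force: [-0.1, 0.4, -0.3]
grip_width: -0.0003
finger_force: 0.0
```

Emit:
apply_moves(
  linear=[
    [-0.18,-0.04,0],
    [-0.36,-0.08,0],
    [-0.54,-0.12,0],
    [-0.72,-0.16,0],
    [-0.902,-0.198,0],
  ],
  delta_rot=[
    [0,0,0.03],
    [0,0,0.06],
    [0,0,0.09],
    [0,0,0.12],
    [0,0,0.135],
  ],
)

```text
clock: 31.93
position: [0.6539, -0.2674, 0.1576]
tool_rot: [-3.142, 0.0, 1.568]
force: [0.2, 0.2, -0.4]
grip_width: 0.0003
finger_force: 0.0
```

```bash
python3 - <<'E'
from h import *
im,d=optics.grab_frame('wrist'); st=monitor.observe(); print(st['clock'],st['position'],st['tool_rot'],st['grip_width'])
P=world('wrist',st,d,optics.camera_info('wrist'))
g=cv2.cvtColor(im,cv2.COLOR_RGB2HSV)
m=((g[...,2]<70)&(P[...,2]>.045)&(P[...,2]<.1)&(abs(P[...,0]-.655)<.06)&(abs(P[...,1]+.27)<.05))
q=P[m]; print(m.sum(),q.min(0),q.max(0),np.median(q,0), cv2.minAreaRect((q[:,:2]*1000).astype(np.float32)))
save('w4',im)
E
```

```text
31.9833 [ 0.65337169 -0.27196843  0.15737079] [-3.14129861e+00  2.35217328e-03  1.56317414e+00] 2.6432929123016247e-05
3872 [ 0.62574408 -0.3069271   0.0452398 ] [ 0.700423   -0.24315014  0.08367143] [ 0.65313412 -0.27454614  0.07244824] ((662.1121826171875, -275.6158142089844), (63.239933013916016, 74.68257904052734), 88.17912292480469)
```

View pics/w4.png

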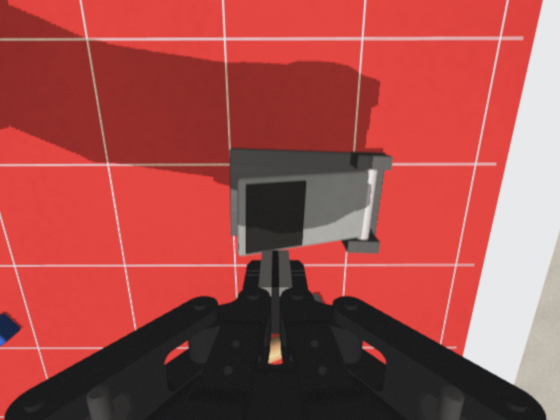

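The pad (245..305,180..250) lies under the closed fingers, centred near (0.653,-0.274,0.072).

Emit:
apply_moves(
  linear=[
    [-0.02,0,0.2],
    [-0.02,0,0.4],
    [-0.02,0,0.5],
    [-0.02,0,0.58],
    [-0.02,0,0.62],
  ],
  delta_rot=[
    [0,0,0],
    [0,0,0],
    [0,0,0],
    [0,0,0],
    [0,0,0],
  ],
)

```text
clock: 32.4
position: [0.6537, -0.2676, 0.0947]
tool_rot: [-3.141, -0.0, 1.573]
force: [-0.1, 1.1, 0.5]
grip_width: 0.0001
finger_force: 0.0
```

Emit:
apply_moves(
  linear=[
    [0,0,0.04],
    [0,0,0.08],
    [0,0,0.12],
    [0,0,0.16],
    [0,0,0.2],
  ],
  delta_rot=[
    [0,0,0],
    [0,0,0],
    [0,0,0],
    [0,0,0],
    [0,0,0],
  ],
)

```text
clock: 32.82
position: [0.6541, -0.2676, 0.0756]
tool_rot: [3.141, 0.0, 1.573]
force: [-0.8, 0.6, 0.6]
grip_width: -0.0007
finger_force: 0.0
```

Emit:
apply_moves(
  linear=[
    [0,0,0.03],
    [0,0,0.06],
    [0,0,0.09],
    [0,0,0.12],
    [0,0,0.12],
  ],
  delta_rot=[
    [0,0,0],
    [0,0,0],
    [0,0,0],
    [0,0,0],
    [0,0,0],
  ],
)

```text
clock: 33.23
position: [0.654, -0.2677, 0.0634]
tool_rot: [3.141, 0.0, 1.573]
force: [-0.3, 0.1, 6.4]
grip_width: -0.0002
finger_force: 2.9
```

Emit:
apply_moves(
  linear=[
    [0,0,0.04],
    [0,0,0.08],
    [0,0,0.12],
    [0,0,0.16],
    [0,0,0.16],
  ],
  delta_rot=[
    [0,0,0],
    [0,0,0],
    [0,0,0],
    [0,0,0],
    [0,0,0],
  ],
)

```text
clock: 33.65
position: [0.6542, -0.2678, 0.0476]
tool_rot: [3.141, 0.0, 1.573]
force: [-0.5, -0.1, 8.9]
grip_width: 0.0005
finger_force: 4.7
```

Emit:
apply_moves(
  linear=[
    [0,0,0.02],
    [0,0,0.03],
    [0,0,0.04],
    [0,0,0.05],
    [0,0,0.05],
  ],
  delta_rot=[
    [0,0,0],
    [0,0,0],
    [0,0,0],
    [0,0,0],
    [0,0,0],
  ],
)

```text
clock: 34.07
position: [0.6534, -0.2678, 0.0429]
tool_rot: [-3.141, 0.0, 1.572]
force: [-7.3, -0.0, 11.9]
grip_width: -0.0001
finger_force: 5.5
```

Emit:
apply_moves(
  linear=[
    [0,0,0.01],
    [0,0,0.02],
    [0,0,0.03],
    [0,0,0.03],
    [0,0,0.03],
  ],
  delta_rot=[
    [0,0,0],
    [0,0,0],
    [0,0,0],
    [0,0,0],
    [0,0,0],
  ],
)

```text
clock: 34.48
position: [0.6537, -0.2679, 0.0415]
tool_rot: [-3.141, 0.001, 1.572]
force: [-14.4, 2.1, 30.7]
grip_width: -0.0002
finger_force: 14.6
```

```bash
python3 - <<'E'
from h import *
im,d,P,st=grab('scene'); print(st['position'],st['force'])
m=(np.abs(P[...,1]+.275)<.03)&(P[...,2]>.01)&(P[...,2]<.12); q=P[m]
print([(a,np.median(q[abs(q[:,0]-a)<.006][:,2]).round(3),q[abs(q[:,0]-a)<.006][:,2].max().round(3)) for a in np.arange(.62,.745,.012).round(3) if (abs(q[:,0]-a)<.006).any()])
E
```

```text
[ 0.65369308 -0.26787888  0.0415359 ] [-14.36081934   2.05226978  30.65652117]
[(np.float64(0.62), np.float64(0.041), np.float64(0.107)), (np.float64(0.632), np.float64(0.042), np.float64(0.114)), (np.float64(0.644), np.float64(0.043), np.float64(0.119)), (np.float64(0.656), np.float64(0.042), np.float64(0.116)), (np.float64(0.668), np.float64(0.04), np.float64(0.12)), (np.float64(0.68), np.float64(0.034), np.float64(0.102)), (np.float64(0.692), np.float64(0.033), np.float64(0.119)), (np.float64(0.704), np.float64(0.032), np.float64(0.12)), (np.float64(0.716), np.float64(0.03), np.float64(0.036)), (np.float64(0.728), np.float64(0.03), np.float64(0.035)), (np.float64(0.74), np.float64(0.03), np.float64(0.036))]
```

The force jumped to 31 N and the pedal plate is nearly flat, so it is on its stop. I release it and move to the crank.

Emit:
apply_moves(
  linear=[
    [0,0,-0.1],
    [0,0,-0.25],
    [0,0,-0.4],
    [0,0,-0.7],
    [0,0,-1],
  ],
  delta_rot=[
    [0,0,0],
    [0,0,0],
    [0,0,0],
    [0,0,0],
    [0,0,0],
  ],
)

```text
clock: 34.95
position: [0.653, -0.2673, 0.1405]
tool_rot: [-3.14, -0.001, 1.573]
force: [-0.0, 0.1, 0.1]
grip_width: -0.0001
finger_force: 0.0
```

Emit:
apply_moves(
  linear=[
    [0,0,-0.2],
    [0,0,-0.4],
    [0,0,-0.6],
    [0,0,-0.7],
    [0,0,-0.7],
  ],
  delta_rot=[
    [0,0,0],
    [0,0,0],
    [0,0,0],
    [0,0,0],
    [0,0,0],
  ],
)

```text
clock: 35.37
position: [0.6546, -0.2678, 0.2123]
tool_rot: [3.139, 0.001, 1.573]
force: [0.6, 0.6, 0.3]
grip_width: -0.0003
finger_force: 0.0
```

```bash
python3 - <<'E'
from h import *
im,d,P,st=grab('scene'); print(st['position'],st['force'],st['clock'])
m=(np.abs(P[...,1]+.275)<.03)&(P[...,2]>.01)&(P[...,2]<.12); q=P[m]
print([(a,np.median(q[abs(q[:,0]-a)<.006][:,2]).round(3)) for a in np.arange(.62,.745,.012).round(3) if (abs(q[:,0]-a)<.006).any()])
for o in parts(im,P): print(o)
im,d,P,_=grab('top'); [print(o) for o in parts(im,P)]
# handle top from top view
m=(P[...,2]>.09)&(P[...,2]<.14)&(np.hypot(P[...,0]-.588,P[...,1]-.2025)<.05); print('handle',m.sum(),P[m].mean(0),P[m].max(0))
plan([(.57,.16,.21,120)])
E
```

```text
[ 0.65456416 -0.26780732  0.21232021] [0.57534779 0.62377249 0.26104152] 35.3667
[(np.float64(0.62), np.float64(0.044)), (np.float64(0.632), np.float64(0.078)), (np.float64(0.644), np.float64(0.075)), (np.float64(0.656), np.float64(0.069)), (np.float64(0.668), np.float64(0.063)), (np.float64(0.68), np.float64(0.056)), (np.float64(0.692), np.float64(0.05)), (np.float64(0.704), np.float64(0.044)), (np.float64(0.716), np.float64(0.04)), (np.float64(0.728), np.float64(0.034)), (np.float64(0.74), np.float64(0.03))]
(array([310., 177.]), array([514.6, 227.6]), np.float64(69.2), 77.8, 24.7, 154.2)
(array([293., 182.]), array([488.7, 163.3]), np.float64(68.7), 80.1, 27.3, 153.6)
(array([275., 187.]), array([457.5, 103.6]), np.float64(68.7), 79.0, 25.9, 153.8)
(array([311., 211.]), array([627.6,  99.8]), np.float64(69.1), 56.7, 51.8, 139.7)
(array([233., 173.]), array([625.9, 102.3]), np.float64(71.4), 52.9, 52.2, 0.5)
(array([185., 213.]), array([513.9, 229.4]), np.float64(71.5), 75.5, 25.8, 154.7)
(array([209., 223.]), array([487.6, 165.7]), np.float64(71.4), 76.4, 26.1, 154.4)
(array([231., 234.]), array([457.7, 105.6]), np.float64(71.2), 77.4, 26.9, 154.1)
handle 61 [0.58540329 0.19824734 0.1138125 ] [0.60033798 0.21351272 0.12495023]
-> (0.57, 0.16, 0.21, 120)
    [0.855, -0.165, -0.002] -0.05
    [0.868, -0.075, -0.002] -0.05
    [0.871, 0.015, -0.002] -0.05
    [0.865, 0.106, -0.002] -0.05
    [0.849, 0.195, -0.002] -0.05
```

The pedal has sprung up and the parts are unchanged.

Emit:
apply_moves(
  linear=[
    [0.2,-0.03,0],
    [0.4,-0.07,0],
    [0.6,-0.11,0],
    [0.8,-0.15,0],
    [0.855,-0.165,0],
  ],
  delta_rot=[
    [0,0,-0.02],
    [0,0,-0.04],
    [0,0,-0.05],
    [0,0,-0.05],
    [0,0,-0.05],
  ],
  gripper=0.5,
)

```text
clock: 35.88
position: [0.6364, -0.1784, 0.2083]
tool_rot: [-3.14, -0.002, 1.681]
force: [-0.4, 0.5, 0.0]
grip_width: 0.0602
finger_force: 0.0
```

Emit:
apply_moves(
  linear=[
    [0.2,-0.02,0],
    [0.4,-0.03,0],
    [0.6,-0.05,0],
    [0.8,-0.07,0],
    [0.868,-0.075,0],
  ],
  delta_rot=[
    [0,0,-0.02],
    [0,0,-0.04],
    [0,0,-0.05],
    [0,0,-0.05],
    [0,0,-0.05],
  ],
)

```text
clock: 36.3
position: [0.6198, -0.0926, 0.2094]
tool_rot: [-3.141, -0.002, 1.786]
force: [-0.5, 0.3, 0.3]
grip_width: 0.064
finger_force: 0.0
```

Emit:
apply_moves(
  linear=[
    [0.2,0,0],
    [0.4,0.01,0],
    [0.6,0.01,0],
    [0.8,0.01,0],
    [0.871,0.015,0],
  ],
  delta_rot=[
    [0,0,-0.02],
    [0,0,-0.04],
    [0,0,-0.05],
    [0,0,-0.05],
    [0,0,-0.05],
  ],
)

```text
clock: 36.72
position: [0.6029, -0.0068, 0.2098]
tool_rot: [3.141, -0.001, 1.892]
force: [-0.1, 1.2, -0.2]
grip_width: 0.0644
finger_force: 0.0
```

Emit:
apply_moves(
  linear=[
    [0.2,0.02,0],
    [0.4,0.05,0],
    [0.6,0.07,0],
    [0.8,0.1,0],
    [0.865,0.106,0],
  ],
  delta_rot=[
    [0,0,-0.02],
    [0,0,-0.04],
    [0,0,-0.05],
    [0,0,-0.05],
    [0,0,-0.05],
  ],
)

```text
clock: 37.13
position: [0.586, 0.0789, 0.2098]
tool_rot: [3.141, -0.001, 1.998]
force: [0.0, 0.5, 0.2]
grip_width: 0.0643
finger_force: 0.0
```

Emit:
apply_moves(
  linear=[
    [0.2,0.05,0],
    [0.4,0.1,0],
    [0.6,0.14,0],
    [0.8,0.18,0],
    [0.849,0.195,0],
  ],
  delta_rot=[
    [0,0,-0.02],
    [0,0,-0.04],
    [0,0,-0.05],
    [0,0,-0.05],
    [0,0,-0.05],
  ],
)

```text
clock: 37.55
position: [0.5688, 0.1637, 0.2098]
tool_rot: [3.141, -0.001, 2.102]
force: [0.0, -0.2, 0.0]
grip_width: 0.0639
finger_force: 0.0
```

```bash
python3 - <<'E'
from h import *
im,d=optics.grab_frame('wrist'); st=monitor.observe(); print(st['clock'],st['position'],st['tool_rot'],st['grip_width'],st['qpos'].round(2))
P=world('wrist',st,d,optics.camera_info('wrist'))
m=(P[...,2]>.1)&(P[...,2]<.135)&(np.hypot(P[...,0]-.588,P[...,1]-.2025)<.03); q=P[m]; print(m.sum(),q.mean(0),cv2.minEnclosingCircle((q[:,:2]*1000).astype(np.float32)),np.percentile(q[:,2],[10,90]))
save('w5',im)
plan([(.5875,.202,.17,120)])
E
```

```text
37.6 [0.56910388 0.16319484 0.2097375 ] [ 3.14105355e+00 -1.06297256e-03  2.10134283e+00] 0.06387243869203357 [ 0.04  0.55 -0.61  1.69  0.36  1.01 -0.16]
511 [0.58367247 0.203205   0.11751753] ((587.2286376953125, 201.46914672851562), 12.07316780090332) [0.1069317  0.12237126]
-> (0.5875, 0.202, 0.17, 120)
    [0.242, 0.355, 0.397] 0.003
```

View pics/w5.png

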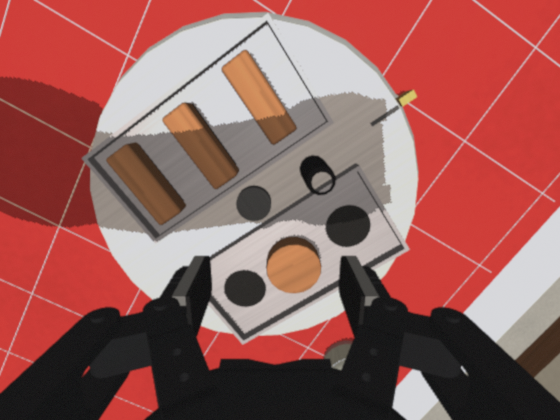

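Emit:
apply_moves(
  linear=[
    [0.08,0.12,0.13],
    [0.16,0.24,0.26],
    [0.236,0.353,0.4],
    [0.236,0.353,0.4],
    [0.236,0.353,0.4],
  ],
  delta_rot=[
    [0,0,0],
    [0,0,0],
    [0,0,0],
    [0,0,0],
    [0,0,0],
  ],
)

```text
clock: 38.02
position: [0.5885, 0.1977, 0.1688]
tool_rot: [-3.14, -0.0, 2.097]
force: [0.1, -0.9, 0.0]
grip_width: 0.064
finger_force: 0.0
```

```bash
python3 - <<'E'
from h import *
im,d=optics.grab_frame('wrist'); st=monitor.observe(); print(st['clock'],st['position'],st['tool_rot'],st['grip_width'])
P=world('wrist',st,d,optics.camera_info('wrist'))
m=(P[...,2]>.1)&(P[...,2]<.135)&(np.hypot(P[...,0]-.588,P[...,1]-.2025)<.03); q=P[m]; print(m.sum(),cv2.minEnclosingCircle((q[:,:2]*1000).astype(np.float32)),np.percentile(q[:,2],[10,90]))
plan([(.5873,.2017,.1,120.4)])
E
```

```text
38.0667 [0.58874327 0.19726677 0.16956581] [-3.14098612e+00  2.69723652e-04  2.09659408e+00] 0.0643121374260251
746 ((587.2027587890625, 202.01380920410156), 12.134610176086426) [0.10602032 0.12306519]
-> (0.5873, 0.2017, 0.1, 120.4)
    [0.046, 0.01, 0.696] -0.002
```

Emit:
apply_moves(
  linear=[
    [0.04,0.01,0.2],
    [0.04,0.01,0.4],
    [0.04,0.01,0.6],
    [0.04,0.01,0.69],
    [0.04,0.01,0.69],
  ],
  delta_rot=[
    [0,0,0],
    [0,0,0],
    [0,0,0],
    [0,0,0],
    [0,0,0],
  ],
)

```text
clock: 38.48
position: [0.5871, 0.2007, 0.0995]
tool_rot: [-3.139, 0.0, 2.096]
force: [-0.1, 0.0, 0.0]
grip_width: 0.0643
finger_force: 0.0
```

Emit:
apply_moves(
  linear=[
    [0,0,0],
    [0,0,0],
    [0,0,0],
    [0,0,0],
    [0,0,0],
  ],
  delta_rot=[
    [0,0,0],
    [0,0,0],
    [0,0,0],
    [0,0,0],
    [0,0,0],
  ],
  gripper=-0.8,
  force=40,
)

```text
clock: 38.9
position: [0.5881, 0.202, 0.102]
tool_rot: [3.14, 0.001, 2.096]
force: [-2.8, -1.8, 8.5]
grip_width: 0.0226
finger_force: 38.8
```

Emit:
apply_moves(
  linear=[
    [0,0,0],
    [0,0,0],
    [0,0,0],
    [0,0,0],
    [0,0,0],
  ],
  delta_rot=[
    [0,0,0],
    [0,0,0],
    [0,0,0],
    [0,0,0],
    [0,0,0],
  ],
)

```text
clock: 39.32
position: [0.588, 0.202, 0.102]
tool_rot: [3.14, 0.001, 2.096]
force: [-3.2, -2.1, 9.7]
grip_width: 0.0227
finger_force: 38.8
```

```bash
cat >> h.py <<'E'
def circ(yaw,phis,r=.0695,a0=65.0):
    """rows for wheel angles phis (list of 6: start + 5 rows), degrees clockwise"""
    f=lambda p: r*np.array([np.cos(np.radians(a0-p)),np.sin(np.radians(a0-p))])
    c,s=np.cos(yaw),np.sin(yaw)
    return [[round((c*d[0]+s*d[1])*10,2),round((s*d[0]-c*d[1])*10,2),0] for d in (f(p)-f(phis[0]) for p in phis[1:])]
E
python3 - <<'E'
from h import *
st=monitor.observe(); print(st['clock'],st['position'],st['tool_rot'],st['grip_width'],st['force'],st['finger_force'])
y=st['tool_rot'][2]
ph=[0,2,5,9,14,19]
print(circ(y,ph))
for k in range(13): print(k,circ(y,[19+25*k+5*j for j in range(6)]))
E
```

```text
39.3167 [0.5880391  0.20197343 0.10197152] [3.14031924e+00 6.67290388e-04 2.09619107e+00] 0.02271219062115871 [-3.18295245 -2.07325795  9.68870363] 38.82092545798514
[[np.float64(-0.02), np.float64(0.01), 0], [np.float64(-0.05), np.float64(0.03), 0], [np.float64(-0.09), np.float64(0.06), 0], [np.float64(-0.15), np.float64(0.08), 0], [np.float64(-0.21), np.float64(0.1), 0]]
0 [[np.float64(-0.06), np.float64(0.01), 0], [np.float64(-0.12), np.float64(0.02), 0], [np.float64(-0.18), np.float64(0.03), 0], [np.float64(-0.24), np.float64(0.02), 0], [np.float64(-0.3), np.float64(0.02), 0]]
1 [[np.float64(-0.06), np.float64(-0.01), 0], [np.float64(-0.12), np.float64(-0.03), 0], [np.float64(-0.17), np.float64(-0.05), 0], [np.float64(-0.23), np.float64(-0.08), 0], [np.float64(-0.28), np.float64(-0.11), 0]]
2 [[np.float64(-0.05), np.float64(-0.04), 0], [np.float64(-0.09), np.float64(-0.08), 0], [np.float64(-0.14), np.float64(-0.12), 0], [np.float64(-0.17), np.float64(-0.17), 0], [np.float64(-0.21), np.float64(-0.22), 0]]
3 [[np.float64(-0.03), np.float64(-0.05), 0], [np.float64(-0.05), np.float64
[... 1333 characters left out ...]
64(0.19), np.float64(0.15), 0], [np.float64(0.22), np.float64(0.2), 0]]
10 [[np.float64(0.03), np.float64(0.05), 0], [np.float64(0.06), np.float64(0.1), 0], [np.float64(0.09), np.float64(0.16), 0], [np.float64(0.11), np.float64(0.22), 0], [np.float64(0.12), np.float64(0.28), 0]]
11 [[np.float64(0.01), np.float64(0.06), 0], [np.float64(0.01), np.float64(0.12), 0], [np.float64(0.01), np.float64(0.18), 0], [np.float64(0.0), np.float64(0.24), 0], [np.float64(-0.01), np.float64(0.3), 0]]
12 [[np.float64(-0.02), np.float64(0.06), 0], [np.float64(-0.04), np.float64(0.11), 0], [np.float64(-0.07), np.float64(0.17), 0], [np.float64(-0.1), np.float64(0.22), 0], [np.float64(-0.13), np.float64(0.27), 0]]
```

Emit:
apply_moves(
  linear=[
    [-0.02,0.01,0],
    [-0.05,0.03,0],
    [-0.09,0.06,0],
    [-0.15,0.08,0],
    [-0.21,0.1,0],
  ],
  delta_rot=[
    [0,0,0],
    [0,0,0],
    [0,0,0],
    [0,0,0],
    [0,0,0],
  ],
)

```text
clock: 39.73
position: [0.6067, 0.1891, 0.102]
tool_rot: [3.141, 0.0, 2.097]
force: [-7.9, -0.7, 11.4]
grip_width: 0.0227
finger_force: 39.2
```

Emit:
apply_moves(
  linear=[
    [-0.06,0.01,0],
    [-0.12,0.02,0],
    [-0.18,0.03,0],
    [-0.24,0.02,0],
    [-0.3,0.02,0],
  ],
  delta_rot=[
    [0,0,0],
    [0,0,0],
    [0,0,0],
    [0,0,0],
    [0,0,0],
  ],
)

```text
clock: 40.15
position: [0.6234, 0.1645, 0.1019]
tool_rot: [3.141, -0.001, 2.097]
force: [-11.7, 1.2, 13.1]
grip_width: 0.0226
finger_force: 39.7
```

Emit:
apply_moves(
  linear=[
    [-0.06,-0.01,0],
    [-0.12,-0.03,0],
    [-0.17,-0.05,0],
    [-0.23,-0.08,0],
    [-0.28,-0.11,0],
  ],
  delta_rot=[
    [0,0,0],
    [0,0,0],
    [0,0,0],
    [0,0,0],
    [0,0,0],
  ],
)

```text
clock: 40.57
position: [0.628, 0.1351, 0.1019]
tool_rot: [3.14, -0.001, 2.097]
force: [-5.8, 3.9, 9.9]
grip_width: 0.0225
finger_force: 39.2
```

```bash
python3 - <<'E'
from h import *
st=monitor.observe(); d=st['position'][:2]-np.array([.558,.1388]); print(st['clock'],st['position'],st['tool_rot'],st['grip_width'],st['force'],st['finger_force'],65-np.degrees(np.arctan2(d[1],d[0])),np.hypot(*d))
im,dd,P,_=grab('top')
for o in parts(im,P): print(o)
E
```

```text
40.5667 [0.62802959 0.13509907 0.10194044] [ 3.14025855e+00 -9.39251563e-04  2.09710635e+00] 0.022496598599485284 [-5.83064062  3.8928475   9.85619963] 39.24900102079846 68.02515813634781 0.07012731865267943
(array([436., 190.]), array([ 594.7, -470.6]), np.float64(24.9), 210.1, 10.4, 25.3)
(array([186., 173.]), array([626.7, 226.5]), np.float64(71.3), 52.9, 26.7, 86.6)
(array([192., 198.]), array([555.8, 213.8]), np.float64(71.3), 78.3, 25.1, 89.6)
(array([189., 222.]), array([488.8, 217.6]), np.float64(71.2), 78.6, 25.1, 87.1)
```

Emit:
apply_moves(
  linear=[
    [-0.05,-0.04,0],
    [-0.09,-0.08,0],
    [-0.14,-0.12,0],
    [-0.17,-0.17,0],
    [-0.21,-0.22,0],
  ],
  delta_rot=[
    [0,0,0],
    [0,0,0],
    [0,0,0],
    [0,0,0],
    [0,0,0],
  ],
)

```text
clock: 41.03
position: [0.6202, 0.1062, 0.102]
tool_rot: [3.139, -0.001, 2.097]
force: [-2.4, 6.0, 7.2]
grip_width: 0.0223
finger_force: 40.0
```

Emit:
apply_moves(
  linear=[
    [-0.03,-0.05,0],
    [-0.05,-0.11,0],
    [-0.07,-0.17,0],
    [-0.09,-0.23,0],
    [-0.09,-0.29,0],
  ],
  delta_rot=[
    [0,0,0],
    [0,0,0],
    [0,0,0],
    [0,0,0],
    [0,0,0],
  ],
)

```text
clock: 41.45
position: [0.6001, 0.083, 0.102]
tool_rot: [3.138, 0.001, 2.096]
force: [5.7, -0.3, 4.8]
grip_width: 0.0222
finger_force: 39.7
```

Emit:
apply_moves(
  linear=[
    [0,-0.06,0],
    [0,-0.12,0],
    [0.01,-0.18,0],
    [0.02,-0.24,0],
    [0.03,-0.3,0],
  ],
  delta_rot=[
    [0,0,0],
    [0,0,0],
    [0,0,0],
    [0,0,0],
    [0,0,0],
  ],
)

```text
clock: 41.87
position: [0.5728, 0.0702, 0.102]
tool_rot: [3.138, 0.001, 2.096]
force: [3.9, 4.1, 6.6]
grip_width: 0.0228
finger_force: 39.9
```

Emit:
apply_moves(
  linear=[
    [0.02,-0.06,0],
    [0.05,-0.11,0],
    [0.08,-0.16,0],
    [0.12,-0.21,0],
    [0.16,-0.26,0],
  ],
  delta_rot=[
    [0,0,0],
    [0,0,0],
    [0,0,0],
    [0,0,0],
    [0,0,0],
  ],
)

```text
clock: 42.28
position: [0.5423, 0.0704, 0.102]
tool_rot: [3.139, 0.002, 2.096]
force: [5.1, -1.2, 7.7]
grip_width: 0.0224
finger_force: 40.1
```

```bash
python3 - <<'E'
from h import *
st=monitor.observe(); d=st['position'][:2]-np.array([.558,.1388]); print(st['clock'],st['position'],st['tool_rot'],st['grip_width'],st['force'],st['finger_force'],65-np.degrees(np.arctan2(d[1],d[0])),np.hypot(*d))
E
```

```text
42.2833 [0.542323   0.07041852 0.10196083] [3.13870599e+00 1.98732013e-03 2.09552302e+00] 0.02244595292965134 [ 5.09007073 -1.24344646  7.66187166] 40.078785781224724 167.91237943700457 0.07015551097685224
```

Tracking is good (168° of 169°). I continue.

Emit:
apply_moves(
  linear=[
    [0.04,-0.04,0],
    [0.09,-0.08,0],
    [0.14,-0.11,0],
    [0.2,-0.14,0],
    [0.25,-0.17,0],
  ],
  delta_rot=[
    [0,0,0],
    [0,0,0],
    [0,0,0],
    [0,0,0],
    [0,0,0],
  ],
)

```text
clock: 42.7
position: [0.5148, 0.0835, 0.1019]
tool_rot: [3.14, 0.002, 2.095]
force: [4.8, -2.1, 10.5]
grip_width: 0.023
finger_force: 40.2
```

Emit:
apply_moves(
  linear=[
    [0.06,-0.02,0],
    [0.12,-0.03,0],
    [0.18,-0.04,0],
    [0.24,-0.05,0],
    [0.3,-0.04,0],
  ],
  delta_rot=[
    [0,0,0],
    [0,0,0],
    [0,0,0],
    [0,0,0],
    [0,0,0],
  ],
)

```text
clock: 43.12
position: [0.4957, 0.1071, 0.1018]
tool_rot: [3.141, 0.002, 2.095]
force: [-5.9, -7.3, 20.8]
grip_width: 0.0227
finger_force: 41.5
```

Emit:
apply_moves(
  linear=[
    [0.06,0.01,0],
    [0.12,0.02,0],
    [0.18,0.04,0],
    [0.23,0.06,0],
    [0.29,0.09,0],
  ],
  delta_rot=[
    [0,0,0],
    [0,0,0],
    [0,0,0],
    [0,0,0],
    [0,0,0],
  ],
)

```text
clock: 43.53
position: [0.4882, 0.1367, 0.1018]
tool_rot: [-3.141, 0.002, 2.096]
force: [-9.1, -5.7, 24.3]
grip_width: 0.0225
finger_force: 41.8
```

Emit:
apply_moves(
  linear=[
    [0.05,0.03,0],
    [0.1,0.07,0],
    [0.15,0.11,0],
    [0.19,0.15,0],
    [0.22,0.2,0],
  ],
  delta_rot=[
    [0,0,0],
    [0,0,0],
    [0,0,0],
    [0,0,0],
    [0,0,0],
  ],
)

```text
clock: 43.95
position: [0.4944, 0.167, 0.1018]
tool_rot: [-3.141, 0.001, 2.097]
force: [-13.5, 1.1, 23.1]
grip_width: 0.0225
finger_force: 41.7
```

```bash
python3 - <<'E'
from h import *
st=monitor.observe(); d=st['position'][:2]-np.array([.558,.1388]); a=(65-np.degrees(np.arctan2(d[1],d[0])))%360
print(st['clock'],st['position'],st['tool_rot'],st['grip_width'],st['force'],st['finger_force'],a,np.hypot(*d))
y=st['tool_rot'][2]
for k in range(3): print(circ(y,[269+25*k+5*j for j in range(6)]))
print(circ(y,[344,348,352,355,358,360]))
E
```

```text
43.95 [0.49437869 0.16698753 0.10179463] [-3.14149004e+00  5.84891166e-04  2.09658979e+00] 0.022495636543656824 [-13.48482502   1.08736436  23.10272417] 41.66392093553441 268.8958193810426 0.0695859764509149
[[np.float64(0.03), np.float64(0.05), 0], [np.float64(0.06), np.float64(0.1), 0], [np.float64(0.09), np.float64(0.16), 0], [np.float64(0.11), np.float64(0.22), 0], [np.float64(0.12), np.float64(0.28), 0]]
[[np.float64(0.01), np.float64(0.06), 0], [np.float64(0.01), np.float64(0.12), 0], [np.float64(0.01), np.float64(0.18), 0], [np.float64(0.0), np.float64(0.24), 0], [np.float64(-0.01), np.float64(0.3), 0]]
[[np.float64(-0.02), np.float64(0.06), 0], [np.float64(-0.04), np.float64(0.11), 0], [np.float64(-0.07), np.float64(0.17), 0], [np.float64(-0.1), np.float64(0.22), 0], [np.float64(-0.13), np.float64(0.27), 0]]
[[np.float64(-0.03), np.float64(0.04), 0], [np.float64(-0.07), np.float64(0.07), 0], [np.float64(-0.09), np.float64(0.09), 0], [np.float64(-0.12), np.float64(0.12), 0], [np.float64(-0.14), np.float64(0.13), 0]]
```

Emit:
apply_moves(
  linear=[
    [0.03,0.05,-0.01],
    [0.06,0.1,-0.01],
    [0.09,0.16,-0.01],
    [0.11,0.22,-0.01],
    [0.12,0.28,-0.01],
  ],
  delta_rot=[
    [0,0,0],
    [0,0,0],
    [0,0,0],
    [0,0,0],
    [0,0,0],
  ],
)

```text
clock: 44.37
position: [0.5123, 0.1914, 0.102]
tool_rot: [-3.14, -0.0, 2.097]
force: [-8.3, 2.6, 4.1]
grip_width: 0.0226
finger_force: 41.0
```

Emit:
apply_moves(
  linear=[
    [0.01,0.06,0],
    [0.01,0.12,0],
    [0.01,0.18,0],
    [0,0.24,0],
    [-0.01,0.3,0],
  ],
  delta_rot=[
    [0,0,0],
    [0,0,0],
    [0,0,0],
    [0,0,0],
    [0,0,0],
  ],
)

```text
clock: 44.78
position: [0.5389, 0.2059, 0.1021]
tool_rot: [-3.141, -0.001, 2.097]
force: [-4.9, 1.5, 2.4]
grip_width: 0.0226
finger_force: 40.8
```

Emit:
apply_moves(
  linear=[
    [-0.02,0.06,0],
    [-0.04,0.11,0],
    [-0.07,0.17,0],
    [-0.1,0.22,0],
    [-0.13,0.27,0],
  ],
  delta_rot=[
    [0,0,0],
    [0,0,0],
    [0,0,0],
    [0,0,0],
    [0,0,0],
  ],
)

```text
clock: 45.2
position: [0.5691, 0.2078, 0.1021]
tool_rot: [-3.141, -0.0, 2.097]
force: [-4.9, -1.5, 4.3]
grip_width: 0.0224
finger_force: 41.0
```

Emit:
apply_moves(
  linear=[
    [-0.03,0.04,0],
    [-0.07,0.07,0],
    [-0.09,0.09,0],
    [-0.12,0.12,0],
    [-0.14,0.13,0],
  ],
  delta_rot=[
    [0,0,0],
    [0,0,0],
    [0,0,0],
    [0,0,0],
    [0,0,0],
  ],
)

```text
clock: 45.62
position: [0.5882, 0.2017, 0.102]
tool_rot: [3.141, 0.0, 2.096]
force: [-2.4, 2.3, 5.6]
grip_width: 0.0226
finger_force: 41.2
```

Emit:
apply_moves(
  linear=[
    [0,0,0],
    [0,0,0],
    [0,0,0],
    [0,0,0],
    [0,0,0],
  ],
  delta_rot=[
    [0,0,0],
    [0,0,0],
    [0,0,0],
    [0,0,0],
    [0,0,0],
  ],
)

```text
clock: 46.03
position: [0.5883, 0.2017, 0.102]
tool_rot: [3.14, 0.001, 2.096]
force: [2.6, -1.0, 6.1]
grip_width: 0.0224
finger_force: 41.3
```

```bash
python3 - <<'E'
from h import *
st=monitor.observe(); d=st['position'][:2]-np.array([.558,.1388]); a=(65-np.degrees(np.arctan2(d[1],d[0])))%360
print(st['clock'],st['position'],st['tool_rot'],st['grip_width'],st['force'],st['finger_force'],a,np.hypot(*d))
E
```

```text
46.0333 [0.58827254 0.2017321  0.10203039] [3.14037010e+00 6.64463099e-04 2.09596624e+00] 0.022393239072383768 [ 2.62056014 -0.95053914  6.06603961] 41.25403542013373 0.6891847866707081 0.06983463002097388
```

Back at the pointer. I open the gripper, rise straight up and check.

Emit:
apply_moves(
  linear=[
    [0,0,0],
    [0,0,0],
    [0,0,0],
    [0,0,0],
    [0,0,0],
  ],
  delta_rot=[
    [0,0,0],
    [0,0,0],
    [0,0,0],
    [0,0,0],
    [0,0,0],
  ],
  gripper=0.5,
)

```text
clock: 46.45
position: [0.5874, 0.2019, 0.1015]
tool_rot: [-3.141, -0.0, 2.096]
force: [0.6, 0.2, -0.4]
grip_width: 0.0639
finger_force: 0.0
```

Emit:
apply_moves(
  linear=[
    [0,0,-0.15],
    [0,0,-0.35],
    [0,0,-0.55],
    [0,0,-0.8],
    [0,0,-1],
  ],
  delta_rot=[
    [0,0,0],
    [0,0,0],
    [0,0,0],
    [0,0,0],
    [0,0,0],
  ],
)

```text
clock: 46.87
position: [0.5875, 0.2021, 0.2031]
tool_rot: [3.141, -0.0, 2.097]
force: [0.9, 1.2, 0.6]
grip_width: 0.064
finger_force: 0.0
```

Emit:
apply_moves(
  linear=[
    [-0.2,-0.1,-0.2],
    [-0.4,-0.2,-0.4],
    [-0.6,-0.3,-0.6],
    [-0.8,-0.4,-0.7],
    [-0.8,-0.4,-0.7],
  ],
  delta_rot=[
    [0,0,0],
    [0,0,0],
    [0,0,0],
    [0,0,0],
    [0,0,0],
  ],
)

```text
clock: 47.28
position: [0.5945, 0.1081, 0.2738]
tool_rot: [3.14, 0.003, 2.091]
force: [-0.1, -0.5, -0.7]
grip_width: 0.0641
finger_force: 0.0
```

Emit:
apply_moves(
  linear=[
    [0,0,0],
    [0,0,0],
    [0,0,0],
    [0,0,0],
    [0,0,0],
  ],
  delta_rot=[
    [0,0,0],
    [0,0,0],
    [0,0,0],
    [0,0,0],
    [0,0,0],
  ],
)

```text
clock: 47.7
position: [0.5928, 0.1135, 0.2712]
tool_rot: [-3.141, -0.001, 2.098]
force: [-0.1, 0.3, -0.1]
grip_width: 0.0642
finger_force: 0.0
```

```bash
python3 - <<'E'
from h import *
im,d,P,st=grab('top'); print(st['clock'],st['position'],st['force'],st['grip_width'])
for o in parts(im,P): print(o)
f=np.load('f0.npz'); 
for n,(u,v) in dict(jar=(275,118),cup=(105,262),hammer=(421,151)).items(): print(n,f['tP'][v,u].round(3),P[v,u].round(3))
im2,d,P,st=grab('scene')
print('scene'); [print(o) for o in parts(im2,P)]
save('end',im2)
E
```

```text
47.7 [0.5928485  0.11346448 0.27116786] [-0.0817053   0.25037285 -0.09157341] 0.0642310138104007
(array([436., 190.]), array([ 595.2, -470.8]), np.float64(25.2), 211.8, 10.8, 24.8)
(array([436., 178.]), array([ 619.2, -473.9]), np.float64(27.9), 141.2, 7.7, 25.9)
(array([185., 213.]), array([515.1, 229.2]), np.float64(71.2), 77.6, 27.2, 154.5)
(array([205., 230.]), array([471.7, 174. ]), np.float64(71.4), 40.9, 26.5, 155.6)
jar [ 0.777 -0.009  0.083] [ 0.779 -0.009  0.077]
cup [0.381 0.451 0.031] [0.381 0.451 0.03 ]
hammer [ 0.705 -0.433  0.023] [ 0.704 -0.431  0.028]
scene
(array([310., 177.]), array([516.2, 227.9]), np.float64(68.3), 75.5, 26.6, 155.5)
(array([293., 182.]), array([489.3, 163.6]), np.float64(69.0), 80.6, 25.9, 154.7)
(array([275., 187.]), array([459.7, 104.4]), np.float64(69.2), 83.4, 24.7, 151.8)
(array([310., 211.]), array([627.8, 100.1]), np.float64(69.3), 52.9, 51.0, 74.2)
```

View pics/end.png

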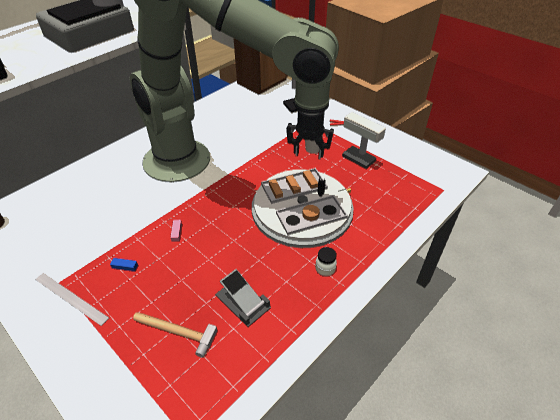

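The handle (320,187) is back at the pointer and the three bars and the disc (310,212) lie flat. The pedal (243,290) is up, and the jar, cup and hammer have not moved.

```bash
python3 -c "
from workcell import workorder; print(workorder.job_done())"
```

```text
the job is handed in; nothing more can be done
None
```

The job is handed in, with no verdict returned: three bars and one disc lie flat in their trays, the pedal was pressed to its stop and sprang up, the wheel made one full clockwise turn back to the pointer, and the jar, hammer and cup did not move.

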